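# Pack the centre rest of a screen hinge

### The job

Lay the steel pivot bar level in the two notches of the blue screen hinge, sticking out about equally at both ends, and let go of it. Pack the gap under its middle: lay as many grey packers as it needs flat on the hinge's centre rest, one on the other, and on top of them push the wooden wedge, nose first and square to the bar, in under the bar from the robot's side until you feel it go tight, without lifting the bar out of its notches. Finish while still gripping the wedge and holding it tight there, and leave the other things on the bench where they are.

Things in the scene. Friction and masses are not known exactly. Their poses are not given: they have to be found in the camera images.
- hinge: the blue cast hinge block, bolted to the bed: base plate 90 x 290 x 12 mm with two upright saddles 24 mm thick (along y), 60 mm wide (along x) and 82 mm tall, centred at y = +115 and -115 mm, each with a V notch (35 mm wide at its top, sides 35 deg from vertical) open upwards. Origin: centre of its underside, on the bed. x points away from the robot's side, y along the notches, z up. A seated bar lies along y with its axis at x = 0, z = 71 mm (its underside at 61 mm)
- rest_pad (a point): centre of the top of the centre rest, a fixed flat steel pad 90 mm (x) x 54 mm (y) on a stem between the saddles, at x = y = 0 of the hinge block and same axes; its height differs from job to job: the pad stands 20 to 31 mm below the underside of a seated bar
- bar_mid (a point): centre of the pivot bar on its axis: plain round steel bar, 20 mm diameter, 310 mm long, about 0.75 kg, x along the bar (both ends alike). It starts lying level in a wooden cradle, its axis 22 mm above the bed; the cradle (two notched blocks 28 mm long, 48 mm wide, 30 mm tall, 106 mm either side of the bar's middle, joined by a 5 mm thick strip) is fixed
- bar_end_a (a point): centre of the bar's end face at +155 mm along its x
- bar_end_b (a point): centre of the bar's other end face, at -155 mm along its x
- packer_1_mid (a point): centre of a flat packer: grey plastic plate 110 mm (x) x 40 mm (y) x 8 mm, 50 g, lying flat on the bed at the start; three are at hand, one or two are usually needed, and the wedge then closes what is left of the gap
- packer_1: the same packer, origin at the centre of its underside, 4 mm below packer_1_mid
- packer_2_mid (a point): centre of another such packer
- packer_2: the same packer, origin at the centre of its underside, 4 mm below packer_2_mid
- packer_3_mid (a point): centre of another such packer
- packer_3: the same packer, origin at the centre of its underside, 4 mm below packer_3_mid
- wedge_grip (a point): centre of the gripping end of the wooden wedge, 9.5 mm above its underside. The wedge is 130 mm long (x), 36 mm wide (y), flat underneath, 45 g; its thick end is an even block 45 mm long and 19 mm high (this point is 22.5 mm from the rear face), from which the top slopes down evenly over 85 mm to a 4 mm thick nose. x points towards the nose, z up; it lies flat on the bed at the start
- wedge_nose (a point): middle of the wedge's nose face, 107.5 mm ahead of wedge_grip along x and 2 mm above the underside
- wedge: the wedge, origin at the centre of its underside, 42.5 mm ahead of wedge_grip
- bar: the pivot bar, origin and axes as bar_mid
- rest: the centre rest, origin and axes as rest_pad
- cap_a_mid (a point): bystander, bearing cap: small blue bridge-shaped casting 60 x 24 x 22 mm; the point is at mid-height
- cap_b_mid (a point): bystander, the second bearing cap, like cap_a; the point is at mid-height
- wrench_mid (a point): bystander, flat steel spanner 170 mm long; the point is at mid-height
- ink_pot_mid (a point): bystander, black jar with a white lid, 92 mm diameter, 100 mm tall; the point is at mid-height
- tape_mid (a point): bystander, roll of paper tape lying flat, 100 mm diameter, 24 mm high; the point is at mid-height
- spatula_mid (a point): bystander, ink spatula 210 mm long with a wooden handle; the point is at mid-height
- squeegee_mid (a point): bystander, hand squeegee 260 mm long, wooden grip and black rubber blade, lying flat; the point is at mid-height
Things that resemble listed ones, but are neither listed nor needed, are in the scene too. What is shaped like the packer_3 but yellow is not meant. Leave any orange look-alike of the packer_2 alone.

How it is judged:
By the outcome, as a careful person would: the job done as asked, in the order asked, and still so for the second after the job is handed in, while the arm keeps its last pose, push and grip.
It also fails if it takes over 72 s, if anything falls off the work surface, if the arm or the gripper's body presses on something with over 40 N, if the wrist force passes 120 N, or if a joint passes its speed limit or range.

### The arm

A 6-joint arm with a two-finger parallel gripper is mounted at the origin on the work surface. World frame = base frame: x ahead of the robot, y to its left, z up, the work surface at z = 0. Lengths are in m, angles in rad, forces in N, time in s.
With the tool pointing down it reaches from about 0.275 to 0.825 m from the base axis. Payload 5.2 kg.
Tool frame: the origin (TCP) lies at the very end of the fingers, on their centre line; the grasp point (between the pads) lies 19 mm behind it; x points along the fingers, z is the direction in which the jaws open and shut, and the axes are right-handed (so a half turn about x gives the same grasp; the last joint's range is limited). The gripper opens to 93 mm and grips with 3 to 60 N. Pads are 15 mm wide; open, the fingers measure 128 mm over their backs; the gripper's body (75 mm by 188 mm) begins 65 mm behind the grasp point.
Start: joints at [0.921, 0.259, 1.535, -0, 1.348, -0.203], TCP at [0.238, 0.496, 0.189] pointing down, gripper open.
Joint ranges: [-3.14, 3.14], [-0.91, 2.08], [0.19, 2.58], [-1.22, 4.36], [0.22, 2.71], [-3.12, 3.12]. Speed limits (rad/s): [2.57, 2.57, 3.14, 3.14, 3.14, 3.14].

### API

Orientations are given as a rotation vector (axis times angle).
In Python, from bench import * gives the robot as it stands.
- The arm moves only by the tool send_rows, never from a script. Its argument "steps" is a list that holds one entry, the list of rows, each a list of 7 numbers: the shift along the tool's x, y, z in cm, then the turn, a rotation vector about the tool's x, y, z in units of 6 degrees (1.0 is 6 degrees), then the opening, from -1 (shut) to 1 (fully open), so that 0 is half open. In form: [[[x, y, z, rx, ry, rz, grip], ...]]. A call has 1 to 5 rows; each row shifts and turns the commanded pose from where the row before left it, along the tool's axes as they then stand; what a row does not reach is not made up. A row lasts 1/10 s, in which the tool goes at most 50 mm and 8.59 degrees, less where a joint would pass 70% of its speed; a pose out of reach is approached as far as the arm can. A call with a gripper value outside its range is refused whole. The fingers move at their own pace and stop on an object; "force" is the grip in N (left out, the last holds). Time passes only in rows, so rows that do not move let the fingers close. It gives the time, the measured TCP pose, the force and the opening at its end, in the units of the state.
- state(): the state, without advancing time (a new reading comes with each control period).
- get_image(name): name is "scene" or "side" or "wrist"; returns (picture, depth): 400x640x3 uint8, red, green, blue; 400x640 float32, m along the optical axis (not along the pixel's ray), 0 where there is no reading.
- calibration(name): a dict with "mtx" (3x3 intrinsics, pixels), "R" (3x3) and "t" (3): a world point X has camera coordinates R X + t. Camera axes: x right, y down, z forward; pixel columns grow to the right and rows downward; lengths in m; the calibration is good to about 2 mm. The wrist camera is an equidistant fisheye: a pixel r from the principal point sees the ray r / f radians off the axis. A picture is of the moment at which its call begins: read the wrist's pose just before it. calibration takes no time and is no camera call; for the wrist camera it gives the pose at the moment of the call.
- job_done(): hands the job in, once; it reports no verdict.
The state is a dict: "time_s": time; "q": joint angles; "joint_velocities": joint speeds; "joint_torque": joint torques, N m; "tcp_pos": TCP position; "orientation": TCP orientation; "contact_force": force on the tool from outside, world axes, zero at the start; "wrist_torque": the same for the moment, N m; "finger_gap": finger opening in m.
Only numpy, scipy, OpenCV 4.12 (cv2) and the standard library are available. Lean on these libraries where they do the work, as an engineer would, in place of code of your own. Each camera call takes 0.05 s, during which the arm holds its last target. There are 200 camera calls.

## Working session

There is one attempt and no reset: what is moved stays moved. The work goes in short steps, Python scripts to look and compute and a tool call to move; the robot and the scene stay as the last step left them, time stands still between calls to the robot, and variables do not carry over. Pictures are saved under pics/ and viewed, about 8 in all and at most 12, crops included, and the job is handed in when it is done.

Besides the shell and the picture viewer there is one more tool, called after ">>>" by a JSON object that holds its "method" and its "body". send_rows: Moves the arm, as the interface text tells. Its arguments: {"type":"object","properties":{"steps":{"type":"array"},"force":{"type":"number"}},"required":["steps"]}

```bash
ls; mkdir -p pics; python3 - <<'E'
from bench import *
import cv2,numpy as np
print(state())
for n in ("scene","side"):
    im,d=get_image(n); c=calibration(n); print(n,c, (d>0).mean())
    np.savez(f"pics/{n}0.npz",im=im,d=d,**c)
    cv2.imwrite(f"pics/{n}0.png",im[:,:,::-1])
E
```

```text
pics
{'time_s': 0.0, 'q': array([ 9.21205553e-01,  2.59373945e-01,  1.53607265e+00, -1.98595906e-05,
        1.34798890e+00, -2.02800638e-01]), 'joint_velocities': array([-0.00080283,  0.00139741, -0.00085681, -0.00012979, -0.00032508,
        0.00064628]), 'joint_torque': array([-5.15169559e-04, -4.37305784e+01, -2.83995366e+01,  7.17390329e-02,
        4.11791797e-02, -1.93655169e-04]), 'tcp_pos': array([0.23725851, 0.49553356, 0.18810529]), 'orientation': array([-0.87488409,  1.38980599,  0.87379144]), 'contact_force': array([ 0.64599806,  0.02940607, -0.1548369 ]), 'wrist_torque': array([-0.00680079,  0.00759961,  0.00801742]), 'finger_gap': 0.09298197197542686}
scene {'mtx': array([[419.35207933,   0.        , 323.64296617],
       [  0.        , 419.35207933, 192.88774271],
       [  0.        ,   0.        ,   1.        ]]), 'R': array([[ 0.34586674,  0.93827966,  0.00273304],
       [ 0.80730299, -0.29609946, -0.51047723],
       [-0.47816115,  0.17876349, -0.85988693]]), 't': array([-0.23800793, -0.38519795,  1.42098612])} 0.99610546875
side {'mtx': array([[467.49520648,   0.        , 325.6213756 ],
       [  0.        , 467.49520648, 205.20591701],
       [  0.        ,   0.        ,   1.        ]]), 'R': array([[ 0.71060474, -0.70347126,  0.01300362],
       [-0.42499003, -0.44388224, -0.78889292],
       [ 0.56073557,  0.55506464, -0.61439309]]), 't': array([-0.34607573,  0.30643989,  1.12259254])} 0.99594140625
```

View pics/scene0.png

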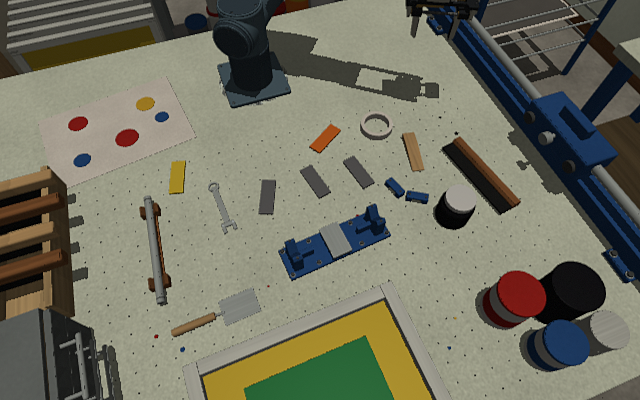

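View pics/side0.png

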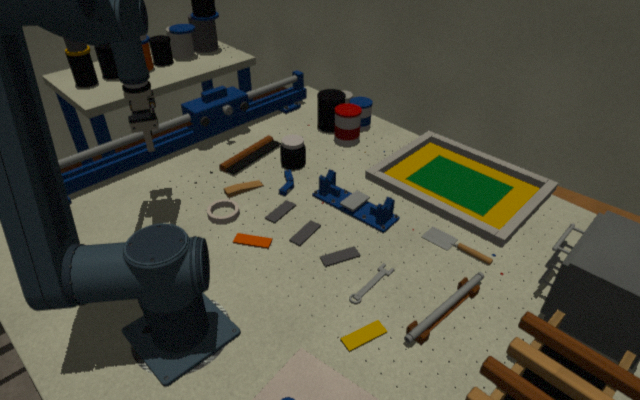

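The scene view shows the bar in its cradle at (155,250), the hinge with its rest at (335,240) and the wedge at (413,151). Grey packers are at (267,196), (315,181) and (358,172). Look-alikes are the orange plate (325,138), the yellow plate (177,177), the shafts on the machines at (570,150) and (80,350), and the wooden squeegee grip (480,170). I choose the grey plates, the pale tapered block and the bar in the cradle.

```bash
cat > h.py <<'E'
import numpy as np,cv2
from scipy.spatial.transform import Rotation as Rn
def cloud(im,d,c):
    v,u=np.mgrid[:400,:640]; m=c["mtx"]
    P=np.stack([(u-m[0,2])/m[0,0]*d,(v-m[1,2])/m[1,1]*d,d],-1)
    return (P-c["t"])@c["R"]
def ray(c,u,v,z):
    r=np.linalg.solve(c["mtx"],[u,v,1.])@c["R"]; o=-c["R"].T@c["t"]
    return o+r*(z-o[2])/r[2]
def proj(c,X):
    p=c["mtx"]@(c["R"]@np.array(X)+c["t"]); return p[:2]/p[2]
def rect(pts):
    (cx,cy),(w,h),a=cv2.minAreaRect((pts[:,:2]*1000).astype(np.float32))
    if w<h: w,h,a=h,w,a+90
    return np.round([cx,cy,w,h,(a+90)%180-90],1)
E
python3 - <<'E'
from h import *
for n in ("scene","side"):
    f=np.load(f"pics/{n}0.npz"); W=cloud(f["im"],f["d"],f)
    print(n,"table z",np.median(W[180:260,200:300,2]))
    z=W[...,2]; 
    m=((z>0.004)&(z<0.13)&(W[...,0]>.2)&(W[...,0]<.85)&(abs(W[...,1])<.5)).astype(np.uint8)
    k,l,s,cen=cv2.connectedComponentsWithStats(m)
    for i in range(1,k):
        if s[i,4]<80: continue
        q=W[l==i]
        zs=np.percentile(q[:,2],[50,90,99])*1000
        print(i,s[i,4],cen[i].round(),rect(q),zs.round(1),np.median(f["im"][l==i],0))
E
```

```text
scene table z -0.00013842131602478228
26 488 [376. 125.] [334.7 303.4  99.7  98.5 -35.9] [20.9 25.1 27.1] [146.5 138.5 126.5]
48 358 [324. 138.] [321.4 140.2 118.6  43.  -58.5] [ 7.2  9.5 11.7] [160.  77.  25.]
71 462 [412. 149.] [461.9 368.6 132.   43.5 -14.4] [13.8 19.5 21.7] [139. 109.  71.]
83 762 [467. 169.] [605.1 477.5 263.6  45.   -0. ] [15.2 18.3 24.7] [19. 19. 18.]
120 427 [358. 171.] [469.8 186.7 111.8  42.1  10.3] [ 7.1  9.8 11.4] [75. 74. 72.]
146 438 [177. 176.] [ 305.9 -312.2  113.    41.3  -14.4] [ 7.4  9.8 11.6] [162. 135.  37.]
159 426 [315. 181.] [457.5  57.1 112.3  45.    9.1] [ 7.6 10.  11.7] [75. 74. 72.]
207 198 [395. 187.] [559.9 260.7  59.9  25.6  15.5] [20.  23.5 25.7] [26. 52. 90.]
216 474 [267. 196.] [459.  -85.5 111.8  40.5 -20.7] [ 7.6 10.1 11.8] [75. 74. 72.]
227 345 [222. 208.] [ 444.2 -213.3  167.5   37.2    3.5] [ 6.9  9.  10.7] [121. 124. 117.]
235 1397 [455. 206.] [692.  368.5  86.3  85.4 -16.2] [ 89.8 100.6 102.5] [60. 59. 54.]
253 210 [417. 196.] [608.7 306.6  60.7  28.   57.2] [20.2 23.  24.6] [26. 53. 89.]
258 1358 [155. 250.] [ 512.1 -404.7  3
[... 858 characters left out ...]
 63. ]
206 293 [280. 211.] [468.5 190.5 111.6  48.8  12.9] [ 8.  10.5 13.1] [68. 66. 63.]
303 340 [305. 233.] [455.7  57.2 115.4  45.   13.5] [ 7.8 10.2 12.6] [68. 66. 63.]
361 375 [252. 240.] [321.8 139.6 112.2  47.8 -61.1] [ 7.9 10.3 12.6] [154.  64.   0.]
405 269 [473. 253.] [ 738.9 -328.6  144.6   25.9  -85.5] [14.9 20.7 23.2] [98. 76. 43.]
430 409 [339. 256.] [461.2 -84.  115.2  47.4 -21.9] [ 7.7 10.3 12.2] [68. 65. 63.]
490 346 [370. 283.] [ 443.3 -214.4  170.4   38.     4.4] [ 6.9  9.8 11.8] [110. 110. 102.]
542 1348 [443. 310.] [ 511.7 -403.8  312.6   51.4   -1.7] [27.2 32.1 34.4] [83. 75. 68.]
633 667 [363. 335.] [ 306.3 -310.1  113.1   44.6  -13.9] [ 7.6  9.9 11.5] [152. 122.   0.]
```

```bash
python3 - <<'E'
from h import *
from bench import get_image
for n in ("scene","side"):
    f=np.load(f"pics/{n}0.npz"); 
    ds=np.stack([f["d"]]+[get_image(n)[1] for _ in range(4)]); W=cloud(f["im"],np.median(ds,0),f)
    np.save(f"pics/{n}W.npy",W)
    z=W[...,2]; im=f["im"].astype(int); blue=im[...,2]-im[...,0]>15
    box=(abs(W[...,0]-.65)<.1)&(abs(W[...,1]-.043)<.18)
    print(n,"table",np.median(z[(z<.004)&(abs(W[...,0]-.6)<.2)&(abs(W[...,1])<.25)]))
    base=box&blue&(z>.002)&(z<.018); print("base",rect(W[base]),np.median(z[box&blue&(z>.009)&(z<.016)]))
    top=box&(z>.076)&(z<.09)
    k,l,s,c=cv2.connectedComponentsWithStats(top.astype(np.uint8))
    for i in range(1,k):
        if s[i,4]>8: print("top",s[i,4],c[i].round(),W[l==i].mean(0).round(4),rect(W[l==i]))
    pad=box&~blue&(z>.02)&(z<.05)&(np.hypot(W[...,0]-.65,W[...,1]-.043)<.075)
    print("pad",pad.sum(),rect(W[pad]),np.percentile(z[pad],[10,25,50,75,90]).round(4))
    e=cv2.erode(pad.astype(np.uint8),np.ones((5,5)))>0; print("core",e.sum(),z[e].mean(),z[e].std())
    bar=(abs(W[...,0]-.51)<.2)&(abs(W[...,1]+.404)<.06)&(z>.025)&(z<.04)&(abs(im[...,0]-im[...,2])<30)
    print("bar",bar.sum(),rect(W[bar]),np.percentile(z[bar],[50,90]))
    wd=(abs(W[...,0]-.461)<.08)&(abs(W[...,1]-.37)<.06)&(z>.003)&(z<.03)
    p=W[wd]; a=np.radians(-14); t=(p[:,:2]-[.461,.369])@[np.cos(a),np.sin(a)]
    print("wedge",rect(p),[(b,np.round(np.percentile(p[abs(t-b)<.008,2],60),4)) for b in (-.055,-.035,-.015,.005,.025,.045,.058)])
E
python3 - <<'E'
import cv2
a=cv2.imread("pics/scene0.png"); cv2.imwrite("pics/crop1.png",cv2.resize(a[115:290,240:450],None,fx=3.4,fy=3.4,interpolation=cv2.INTER_CUBIC))
E
```

```text
scene table -0.0005304763998606387
base [659.7  41.6 288.4  87.9 -84.7] 0.01141359371419369
top 44 [371. 206.] [0.6263 0.1539 0.0797] [625.9 154.4  23.8  15.2 -83.8]
top 47 [380. 221.] [0.6716 0.1575 0.0795] [670.8 158.5  24.5  12.9 -85.4]
top 49 [289. 241.] [ 0.6474 -0.0747  0.08  ] [646.1 -74.6  24.   14.2 -86.7]
top 52 [297. 257.] [ 0.6928 -0.0704  0.0799] [692.  -70.5  23.8  13.4 -86.7]
pad 689 [658.6  42.2 118.6  90.3 -83.7] [0.0307 0.0314 0.0322 0.0328 0.0335]
core 426 0.03226043101110832 0.0010218095304355512
bar 803 [ 511.8 -409.1  310.2   39.2   -4.3] [0.02988399 0.0317055 ]
wedge [449.  364.6 152.   81.3  11.1] [(-0.055, np.float64(0.0183)), (-0.035, np.float64(0.0183)), (-0.015, np.float64(0.0173)), (0.005, np.float64(0.0141)), (0.025, np.float64(0.0106)), (0.045, np.float64(0.0071)), (0.058, np.float64(0.0051))]
side table 0.00011062386063218759
base [657.8  41.3 287.8  91.5 -84.4] 0.01208153954504884
top 23 [331. 171.] [0.668  0.1584 0.0803] [667.4 159.3  25.8  10.7 -81.2]
top 26 [322. 177.] [0.6225 0.1539 0.0804] [621.9 154.2  25.5  12.8 -80.2]
top 29 [390. 199.] [ 0.6892 -0.0714  0.08  ] [690.5 -69.5  24.3  14.2 -83.5]
top 28 [381. 206.] [ 0.6441 -0.075   0.0799] [643.4 -74.7  23.2   9.9 -72.3]
pad 340 [656.9  44.6 121.6  90.7 -83.4] [0.0295 0.0319 0.0327 0.0336 0.0341]
core 157 0.03294818908604924 0.0008931832240938408
bar 727 [ 5.123e+02 -4.079e+02  3.126e+02  3.710e+01  4.000e-01] [0.03023606 0.0319166 ]
wedge [454.8 371.6 161.7  88.4  10.7] [(-0.055, np.float64(0.019)), (-0.035, np.float64(0.0187)), (-0.015, np.float64(0.0179)), (0.005, np.float64(0.0145)), (0.025, np.float64(0.0112)), (0.045, np.float64(0.0084)), (0.058, np.float64(0.0058))]
```

View pics/crop1.png

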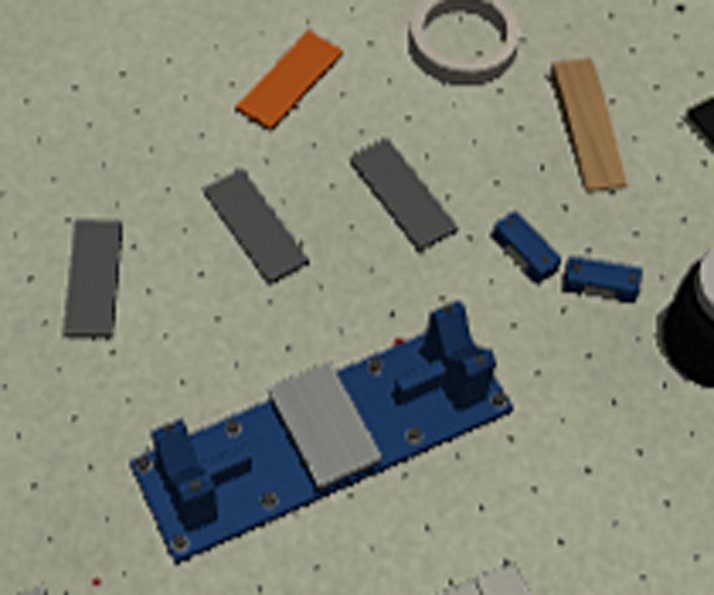

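The crop confirms three grey plates, the wedge with its taper towards the hinge, and the hinge with its pad. Pad height is 32.8 mm above the bed, so the gap is 28.2 mm. Two packers leave 12.2 mm, which suits the wedge; one would leave 20.2 mm, more than the wedge's 19 mm. Next I refine the bar and wedge.

```bash
cat >> h.py <<'E'
def yaw_jaw(s):
    R=Rn.from_rotvec(s["orientation"]).as_matrix(); return np.degrees(np.arctan2(R[1,2],R[0,2])),R
def go(s,pos,jaw,tag=""):
    """shift to pos (m) in tool axes after turning so that the jaws lie along angle jaw (deg, mod 180)"""
    a,R=yaw_jaw(s); d=(jaw-a+90)%180-90
    T=Rn.from_rotvec([0,0,np.radians(d)]).as_matrix()@R
    T=Rn.align_vectors([[0,0,-1],[np.cos(np.radians(a+d)),np.sin(np.radians(a+d)),0]],np.eye(3)[[0,2]])[0].as_matrix()
    w=Rn.from_matrix(R.T@T).as_rotvec(degrees=True)/6
    sh=np.array(pos)-s["tcp_pos"]
    print(tag,"turn/6deg",w.round(2),"| shift cm in turned axes",(T.T@sh*100).round(2),"now axes",(R.T@sh*100).round(2))
E
python3 - <<'E'
from h import *
from bench import state
from scipy.optimize import least_squares
for n in ("scene","side"):
    f=np.load(f"pics/{n}0.npz"); W=np.load(f"pics/{n}W.npy"); im=f["im"].astype(int); z=W[...,2]
    p=W[(abs(W[...,0]-.512)<.17)&(abs(W[...,1]+.404)<.04)&(z>.018)&(z<.04)&(abs(im[...,0]-im[...,2])<25)]
    def res(v):
        t=p[:,0]-.512; c=v[0]+v[1]*t
        return np.hypot((p[:,1]-c)*np.cos(np.arctan(v[1])),p[:,2]-v[2])-.01
    r=least_squares(res,[-.404,-.03,.022],loss="soft_l1",f_scale=.001); print(n,len(p),"bar y,yaw,z",r.x[0].round(4),np.degrees(np.arctan(r.x[1])).round(2),r.x[2].round(4))
    good=p[abs(res(r.x))<.003]; print("  x range",np.percentile(good[:,0],[.3,99.7]).round(4))
    wd=(abs(W[...,0]-.461)<.09)&(abs(W[...,1]-.37)<.05)&(z>.003)&(z<.03)&(im[...,0]-im[...,2]>35)
    print("  wedge",rect(W[wd]))
    for nm,x,y in(("A",.469,.188),("B",.457,.057),("C",.46,-.085)):
        q=W[(np.hypot(W[...,0]-x,W[...,1]-y)<.075)&(z>.004)&(z<.014)]; print("  ",nm,rect(q),q.mean(0).round(4))
s=state(); print(yaw_jaw(s)); go(s,[.512,-.404,.15],90-3,"bar")
E
```

```text
scene 896 bar y,yaw,z -0.4051 -2.1 0.0213
  x range [0.3584 0.6664]
  wedge [461.8 368.3 129.   36.5 -11.7]
   A [469.7 187.1 111.1  41.   10.9] [0.4717 0.187  0.0072]
   B [456.8  57.4 111.1  40.2  11.7] [0.4581 0.0571 0.0073]
   C [458.9 -85.8 111.6  40.1 -21.2] [ 0.4604 -0.086   0.0075]
side 858 bar y,yaw,z -0.4035 -2.08 0.0216
  x range [0.3576 0.666 ]
  wedge [460.9 369.4 129.4  39.9 -12.9]
   A [470.7 182.2 112.8  53.7  10.4] [0.4678 0.1867 0.0079]
   B [456.6  57.9 111.4  40.7  11.7] [0.454  0.0566 0.0079]
   C [458.9 -84.6 110.   42.4 -21.1] [ 0.4572 -0.0858  0.0078]
(np.float64(64.40053940926465), array([[-5.96802548e-05, -9.01836593e-01,  4.32077257e-01],
       [-7.68428275e-05,  4.32077260e-01,  9.01836590e-01],
       [-9.99999995e-01,  2.06197995e-05, -9.50861547e-05]]))
bar turn/6deg [-3.77 -0.   -0.  ] | shift cm in turned axes [  3.89 -32.11 -88.44] now axes [  3.9  -63.63 -69.31]
```

>>> {"method": "send_rows", "body": {"steps": [[[0, 0, 0, -0.784, 0, 0, 1], [0.5, 0, 0, -0.784, 0, 0, 1], [0.5, 0, 0, -0.784, 0, 0, 1], [0.5, 0, 0, -0.784, 0, 0, 1], [0.5, 0, 0, -0.784, 0, 0, 1]]], "force": 40}}

```text
time_s: 1.0
tcp_pos: [0.2377, 0.496, 0.1688]
orientation: [-1.185, 1.224, 1.185]
contact_force: [-0.4, -0.0, -0.1]
finger_gap: 0.0935
```

>>> {"method": "send_rows", "body": {"steps": [[[0, -1.23, -3.55, 0, 0, 0, 1], [0, -1.23, -3.55, 0, 0, 0, 1], [0, -1.23, -3.55, 0, 0, 0, 1], [0, -1.23, -3.55, 0, 0, 0, 1], [0, -1.23, -3.55, 0, 0, 0, 1]]]}}

```text
time_s: 1.5
tcp_pos: [0.2929, 0.3151, 0.1691]
orientation: [-1.183, 1.225, 1.183]
contact_force: [0.2, 0.7, -0.0]
finger_gap: 0.0929
```

>>> {"method": "send_rows", "body": {"steps": [[[0, -1.23, -3.55, 0, 0, 0, 1], [0, -1.23, -3.55, 0, 0, 0, 1], [0, -1.23, -3.55, 0, 0, 0, 1], [0, -1.23, -3.55, 0, 0, 0, 1], [0, -1.23, -3.55, 0, 0, 0, 1]]]}}

```text
time_s: 2.0
tcp_pos: [0.348, 0.1354, 0.1693]
orientation: [-1.183, 1.225, 1.182]
contact_force: [1.4, 0.3, -0.0]
finger_gap: 0.0928
```

>>> {"method": "send_rows", "body": {"steps": [[[0, -1.23, -3.55, 0, 0, 0, 1], [0, -1.23, -3.55, 0, 0, 0, 1], [0, -1.23, -3.55, 0, 0, 0, 1], [0, -1.23, -3.55, 0, 0, 0, 1], [0, -1.23, -3.55, 0, 0, 0, 1]]]}}

```text
time_s: 2.5
tcp_pos: [0.403, -0.0445, 0.1693]
orientation: [-1.183, 1.226, 1.181]
contact_force: [0.6, 0.6, -1.0]
finger_gap: 0.0932
```

>>> {"method": "send_rows", "body": {"steps": [[[0, -1.23, -3.55, 0, 0, 0, 1], [0, -1.23, -3.55, 0, 0, 0, 1], [0, -1.23, -3.55, 0, 0, 0, 1], [0, -1.23, -3.55, 0, 0, 0, 1], [0, -1.23, -3.55, 0, 0, 0, 1]]]}}

```text
time_s: 3.0
tcp_pos: [0.458, -0.2241, 0.1691]
orientation: [-1.182, 1.226, 1.182]
contact_force: [-0.1, 0.7, -0.2]
finger_gap: 0.0928
```

>>> {"method": "send_rows", "body": {"steps": [[[0, -1.23, -3.55, 0, 0, 0, 1], [0, -1.23, -3.55, 0, 0, 0, 1], [0, -1.23, -3.55, 0, 0, 0, 1], [0, -1.23, -3.55, 0, 0, 0, 1], [0, -1.23, -3.55, 0, 0, 0, 1]]]}}

```text
time_s: 3.5
tcp_pos: [0.513, -0.4036, 0.1688]
orientation: [-1.182, 1.226, 1.182]
contact_force: [-0.4, -0.6, 1.5]
finger_gap: 0.0933
```

```bash
python3 - <<'E'
from h import *
from bench import *
s=state(); print(s["time_s"],s["tcp_pos"],yaw_jaw(s)[0],s["contact_force"]); go(s,[.512,-.4043,.15],87.9); go(s,[.512,-.4043,.01],87.9)
im,d=get_image("wrist"); cv2.imwrite("pics/w1.png",im[:,:,::-1])
E
```

```text
3.5 [ 0.51298101 -0.40358426  0.16883673] 87.90804940413571 [-0.44443187 -0.60968253  1.47247482]
 turn/6deg [0. 0. 0.] | shift cm in turned axes [ 1.88  0.1  -0.08] now axes [ 1.88  0.1  -0.08]
 turn/6deg [0. 0. 0.] | shift cm in turned axes [15.88  0.1  -0.08] now axes [15.88  0.1  -0.08]
```

View pics/w1.png

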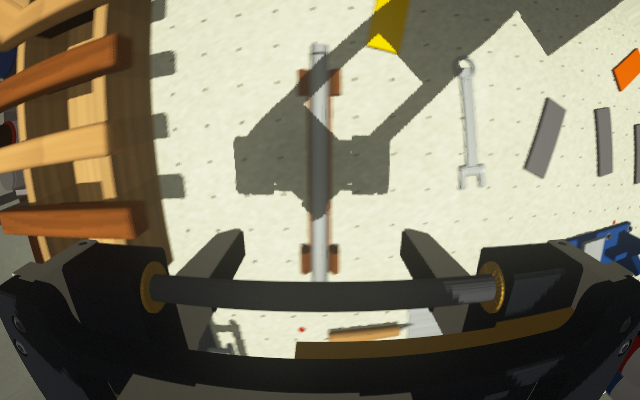

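The wrist view shows the bar at column 319, midway between the fingertips (243 and 402); the cradle strip is narrow and clear of the fingers.

>>> {"method": "send_rows", "body": {"steps": [[[4, 0.1, -0.08, 0, 0, 0, 1], [4, 0, 0, 0, 0, 0, 1], [4, 0, 0, 0, 0, 0, 1], [2.5, 0, 0, 0, 0, 0, 1], [1.6, 0, 0, 0, 0, 0, 0.2]]]}}

```text
time_s: 4.05
tcp_pos: [0.5104, -0.4013, 0.005]
orientation: [-1.179, 1.226, 1.186]
contact_force: [-0.7, -0.2, 0.0]
finger_gap: 0.0888
```

>>> {"method": "send_rows", "body": {"steps": [[[0, 0, 0, 0, 0, 0, -1], [0, 0, 0, 0, 0, 0, -1], [0, 0, 0, 0, 0, 0, -1], [0, 0, 0, 0, 0, 0, -1], [0, 0, 0, 0, 0, 0, -1]]]}}

```text
time_s: 4.55
tcp_pos: [0.5122, -0.4034, 0.0092]
orientation: [-1.184, 1.226, 1.181]
contact_force: [0.0, 0.9, 0.4]
finger_gap: 0.0496
```

>>> {"method": "send_rows", "body": {"steps": [[[0, 0, 0, 0, 0, 0, -1], [0, 0, 0, 0, 0, 0, -1], [0, 0, 0, 0, 0, 0, -1], [0, 0, 0, 0, 0, 0, -1], [0, 0, 0, 0, 0, 0, -1]]]}}

```text
time_s: 5.05
tcp_pos: [0.5117, -0.4028, 0.0079]
orientation: [-1.182, 1.226, 1.183]
contact_force: [-0.4, 0.9, 0.8]
finger_gap: 0.0094
```

```bash
python3 - <<'E'
from h import *
from bench import *
s=state(); print(s["time_s"],s["tcp_pos"],s["finger_gap"],s["contact_force"])
im,d=get_image("wrist"); 
im2,d2=get_image("side")
a=cv2.resize(im2[230:380,360:560],(640,480),interpolation=cv2.INTER_CUBIC)
cv2.imwrite("pics/w2.png",np.hstack([cv2.resize(im,(400,250)),cv2.resize(a,(333,250))])[:,:,::-1])
W=cloud(im2,d2,calibration("side")); z=W[...,2]
m=(abs(W[...,0]-.512)<.17)&(abs(W[...,1]+.404)<.04)&(z>.018)&(z<.05)
for x in np.arange(.36,.68,.03):
    q=W[m&(abs(W[...,0]-x)<.012)]; print(x.round(3), len(q), np.percentile(q[:,2],95).round(4) if len(q) else 0)
E
```

```text
5.05 [ 0.51165743 -0.40278088  0.00789871] 0.00938814336736377 [-0.43169731  0.87439926  0.83119835]
0.36 66 0.0329
0.39 158 0.033
0.42 91 0.0325
0.45 69 0.0339
0.48 68 0.0336
0.51 83 0.0483
0.54 17 0.0329
0.57 32 0.0327
0.6 39 0.0336
0.63 18 0.0351
0.66 1 0.0291
```

View pics/w2.png

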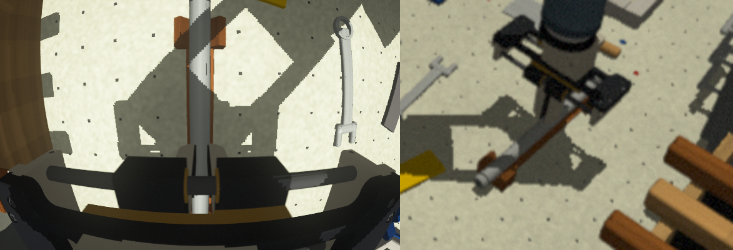

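The view shows the bar still in place between the fingers. The 9.4 mm gap is odd for a 20 mm bar, so I'll wait for it to settle and then try a small lift.

>>> {"method": "send_rows", "body": {"steps": [[[0, 0, 0, 0, 0, 0, -1], [0, 0, 0, 0, 0, 0, -1], [0, 0, 0, 0, 0, 0, -1]]]}}

```text
time_s: 5.45
tcp_pos: [0.5117, -0.4028, 0.008]
orientation: [-1.182, 1.226, 1.182]
contact_force: [0.7, -0.7, -0.7]
finger_gap: 0.0004
```

>>> {"method": "send_rows", "body": {"steps": [[[-0.5, 0, 0, 0, 0, 0, -1], [-0.5, 0, 0, 0, 0, 0, -1], [-0.5, 0, 0, 0, 0, 0, -1], [-0.5, 0, 0, 0, 0, 0, -1]]]}}

```text
time_s: 5.85
tcp_pos: [0.5119, -0.403, 0.0287]
orientation: [-1.183, 1.226, 1.182]
contact_force: [-1.1, -0.1, 0.2]
finger_gap: 0.0003
```

```bash
cat > b.py <<'E'
from h import *
from bench import *
s=state(); print(s["time_s"],s["tcp_pos"],s["finger_gap"],s["contact_force"].round(1),s["wrist_torque"].round(2))
E
python3 - <<'E'
from b import *
im2,d2=get_image("side")
W=cloud(im2,d2,calibration("side")); z=W[...,2]
m=(abs(W[...,0]-.512)<.17)&(abs(W[...,1]+.404)<.04)&(z>.018)&(z<.07)&(abs(im2[...,0].astype(int)-im2[...,2])<25)
for x in np.arange(.36,.68,.03):
    q=W[m&(abs(W[...,0]-x)<.012)]; print(x.round(3), len(q), np.percentile(q[:,2],90).round(4) if len(q) else 0)
E
```

```text
5.85 [ 0.51186499 -0.40296658  0.02873341] 0.0003102376511071045 [-1.1 -0.1  0.2] [0.03 0.03 0.05]
0.36 71 0.033
0.39 76 0.0321
0.42 71 0.0316
0.45 70 0.0326
0.48 65 0.0321
0.51 89 0.067
0.54 47 0.0321
0.57 58 0.0333
0.6 32 0.0326
0.63 11 0.0323
0.66 10 0.0329
```

The fingers shut fully and the bar did not move, so they closed somewhere other than round it. I'll measure where the fingertips really are.

```bash
python3 - <<'E'
from b import *
o=[]
for n,(v0,v1,u0,u1) in (("side",(230,380,380,580)),("scene",(190,310,90,250))):
    im,d=get_image(n); c=calibration(n); W=cloud(im,d,c)
    print(n,"tcp px",proj(c,s["tcp_pos"]).round(1),"grasp px",proj(c,s["tcp_pos"]+[0,0,.019]).round(1))
    x=W[...,0];y=W[...,1];z=W[...,2]
    m=(abs(x-.512)<.03)&(abs(y+.404)<.06)&(z>.036)&(z<.2)
    print([(np.round(h,3),int((m&(abs(z-h)<.005)).sum()),np.median(W[m&(abs(z-h)<.005)][:,:2],0).round(3)) for h in np.arange(.04,.13,.01)])
    np.savez(f"pics/{n}5.npz",im=im,d=d)
    a=im[v0:v1,u0:u1].copy(); o.append(cv2.resize(a,(400,400*a.shape[0]//a.shape[1]),interpolation=cv2.INTER_CUBIC)[:300])
h=min(i.shape[0] for i in o); cv2.imwrite("pics/tip.png",np.hstack([i[:h] for i in o])[:,:,::-1])
E
```

```text
5.9 [ 0.51226978 -0.40343145  0.02966286] 0.00044125409767598874 [ 0.3 -0.1  0.3] [ 0.05 -0.01  0.02]
side tcp px [446.6 303.1] grasp px [447.9 298. ]
[(np.float64(0.04), 0, array([nan, nan])), (np.float64(0.05), 0, array([nan, nan])), (np.float64(0.06), 8, array([ 0.503, -0.402])), (np.float64(0.07), 38, array([ 0.503, -0.402])), (np.float64(0.08), 39, array([ 0.503, -0.407])), (np.float64(0.09), 47, array([ 0.503, -0.407])), (np.float64(0.1), 43, array([ 0.503, -0.405])), (np.float64(0.11), 47, array([ 0.503, -0.405])), (np.float64(0.12), 19, array([ 0.502, -0.408]))]
scene tcp px [152.8 244.5] grasp px [150.2 241.4]
[(np.float64(0.04), 0, array([nan, nan])), (np.float64(0.05), 0, array([nan, nan])), (np.float64(0.06), 12, array([ 0.519, -0.405])), (np.float64(0.07), 29, array([ 0.519, -0.4  ])), (np.float64(0.08), 31, array([ 0.519, -0.402])), (np.float64(0.09), 32, array([ 0.52 , -0.403])), (np.float64(0.1), 26, array([ 0.52 , -0.401])), (np.float64(0.11), 1, array([ 0.52 , -0.418])), (np.float64(0.12), 0, array([nan, nan]))]
  return _methods._mean(a, axis=axis, dtype=dtype,
  ret = um.true_divide(
```

View pics/tip.png

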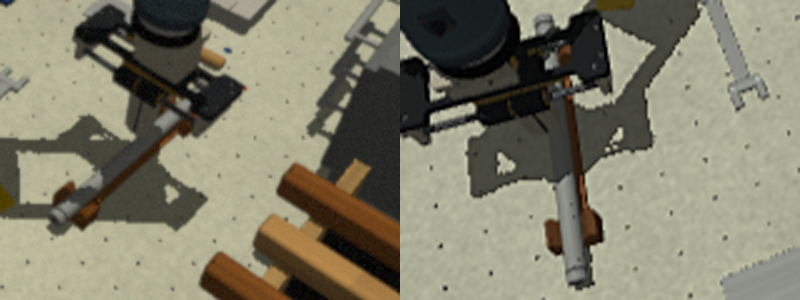

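```bash
python3 - <<'E'
from h import *
import warnings; warnings.simplefilter("ignore")
for t,xy in (("5",(.512,-.4035)),("0",(.2375,.4958))):
  for n in ("side","scene"):
    c=np.load(f"pics/{n}0.npz"); f=np.load(f"pics/{n}{t}.npz"); W=cloud(f["im"],f["d"],c)
    m=(np.hypot(W[...,0]-xy[0],W[...,1]-xy[1])<.08)&(W[...,2]>.04)&(W[...,2]<.4)
    z=np.sort(W[m][:,2]); k=(W[m][:,2]<z[0]+.02) if len(z) else []
    print(t,n,len(z),z[:60:6].round(4),W[m][k].min(0).round(3) if len(z) else 0,W[m][k].max(0).round(3) if len(z) else 0)
E
```

```text
5 side 3964 [0.0586 0.0626 0.0662 0.0681 0.0693 0.0715 0.0727 0.0743 0.0762 0.0778] [ 0.499 -0.418  0.059] [ 0.518 -0.389  0.079]
5 scene 3561 [0.0568 0.0607 0.0653 0.0673 0.0698 0.072  0.0739 0.0758 0.0779 0.0803] [ 0.508 -0.417  0.057] [ 0.522 -0.389  0.076]
0 side 859 [0.2178 0.2219 0.2249 0.2264 0.2303 0.2322 0.2358 0.2374 0.2402 0.2448] [0.204 0.434 0.218] [0.268 0.541 0.237]
0 scene 1038 [0.2135 0.2195 0.2228 0.2248 0.2267 0.2281 0.2291 0.232  0.2327 0.2351] [0.217 0.437 0.214] [0.271 0.545 0.233]
```

The lowest finger surface in depth (about 57 mm here, 214 mm at the start) lies about 26 mm above the reported TCP in both poses. The true tips are therefore about 26 mm higher than the reading, so I'll add that offset to the height of every pose and check it on contact.

>>> {"method": "send_rows", "body": {"steps": [[[0, 0, 0, 0, 0, 0, 0.3], [0, 0, 0, 0, 0, 0, 0.3], [0, 0, 0, 0, 0, 0, 0.3], [0, 0, 0, 0, 0, 0, 0.3], [0, 0, 0, 0, 0, 0, 0.3]]]}}

```text
time_s: 6.5
tcp_pos: [0.5116, -0.4028, 0.0278]
orientation: [-1.182, 1.226, 1.183]
contact_force: [0.7, -1.0, -0.1]
finger_gap: 0.0356
```

>>> {"method": "send_rows", "body": {"steps": [[[0, 0, -0.05, 0, 0, 0, 0.3], [1.5, 0, 0, 0, 0, 0, 0.3], [1.5, 0, 0, 0, 0, 0, 0.3], [1.2, 0, 0, 0, 0, 0, 0.3], [0.5, 0, 0, 0, 0, 0, -1]]]}}

```text
time_s: 7.0
tcp_pos: [0.5104, -0.402, -0.0219]
orientation: [-1.179, 1.226, 1.186]
contact_force: [-0.5, -0.2, 0.5]
finger_gap: 0.0561
```

>>> {"method": "send_rows", "body": {"steps": [[[0, 0, 0, 0, 0, 0, -1], [0, 0, 0, 0, 0, 0, -1], [0, 0, 0, 0, 0, 0, -1], [0, 0, 0, 0, 0, 0, -1], [0, 0, 0, 0, 0, 0, -1]]]}}

```text
time_s: 7.5
tcp_pos: [0.512, -0.4046, -0.0183]
orientation: [-1.185, 1.227, 1.181]
contact_force: [0.6, -2.7, 0.5]
finger_gap: 0.0192
```

>>> {"method": "send_rows", "body": {"steps": [[[0, 0, 0, 0, 0, 0, -1], [0, 0, 0, 0, 0, 0, -1], [0, 0, 0, 0, 0, 0, -1]]]}}

```text
time_s: 7.8
tcp_pos: [0.5121, -0.4045, -0.0184]
orientation: [-1.184, 1.227, 1.181]
contact_force: [-0.2, -4.1, 1.3]
finger_gap: 0.0189
```

Gripped at 19 mm opening. Lifting and carrying it to the hinge.

>>> {"method": "send_rows", "body": {"steps": [[[-0.7, 0, 0, 0, 0, 0, -1], [-2, 0, 0, 0, 0, 0, -1], [-4, 0, 0, 0, 0, 0, -1], [-4, 0, 0, 0, 0, 0, -1], [-3.3, 0, 0, 0, 0, 0, -1]]]}}

```text
time_s: 8.3
tcp_pos: [0.5109, -0.4011, 0.121]
orientation: [-1.179, 1.225, 1.186]
contact_force: [0.6, -1.0, -8.7]
finger_gap: 0.0191
```

>>> {"method": "send_rows", "body": {"steps": [[[0, -0.54, 1.88, 0, 0, 0, -1], [0, -1.08, 3.76, 0, 0, 0, -1], [0, -1.08, 3.76, 0, 0, 0, -1], [0, -1.08, 3.76, 0, 0, 0, -1], [0, -1.08, 3.76, 0, 0, 0, -1]]]}}

```text
time_s: 8.8
tcp_pos: [0.5646, -0.2319, 0.1183]
orientation: [-1.177, 1.227, 1.188]
contact_force: [0.3, -0.3, -8.1]
finger_gap: 0.0191
```

>>> {"method": "send_rows", "body": {"steps": [[[0, -1.08, 3.76, 0, 0, 0, -1], [0, -1.08, 3.76, 0, 0, 0, -1], [0, -1.08, 3.76, 0, 0, 0, -1], [0, -1.08, 3.76, 0, 0, 0, -1], [0, -1.08, 3.76, 0, 0, 0, -1]]]}}

```text
time_s: 9.3
tcp_pos: [0.6246, -0.0465, 0.1182]
orientation: [-1.178, 1.229, 1.189]
contact_force: [0.1, 0.1, -8.3]
finger_gap: 0.0191
```

>>> {"method": "send_rows", "body": {"steps": [[[0, -1.08, 3.76, 0.5, 0, 0, -1], [0, -1.08, 3.76, 0, 0, 0, -1], [0, 0, 0, 1, 0, 0, -1], [0, 0, 0, 1.1, 0, 0, -1], [0, 0, 0, 1.1, 0, 0, -1]]]}}

```text
time_s: 9.8
tcp_pos: [0.6503, 0.026, 0.1177]
orientation: [-0.886, 1.387, 0.895]
contact_force: [-0.1, 0.2, -8.1]
finger_gap: 0.0191
```

>>> {"method": "send_rows", "body": {"steps": [[[0, 0, 0, 1.1, 0, 0, -1], [0, 0, 0, 1.1, 0, 0, -1], [0, 0, 0, 1.1, 0, 0, -1], [0, 0, 0, 1.1, 0, 0, -1], [0, 0, 0, 1.1, 0, 0, -1]]]}}

```text
time_s: 10.3
tcp_pos: [0.6503, 0.0253, 0.1179]
orientation: [-0.441, 1.531, 0.448]
contact_force: [-0.1, -0.7, -7.8]
finger_gap: 0.0192
```

>>> {"method": "send_rows", "body": {"steps": [[[0, 0, 0, 1.1, 0, 0, -1], [0, 0, 0, 1.1, 0, 0, -1], [0, 0, 0, 1.1, 0, 0, -1], [0, 0, 0, 0.8, 0, 0, -1], [0, 0, 0, 0.5, 0, 0, -1]]]}}

```text
time_s: 10.8
tcp_pos: [0.6503, 0.0253, 0.1179]
orientation: [-0.066, 1.577, 0.07]
contact_force: [-0.2, 0.1, -8.1]
finger_gap: 0.0192
```

```bash
cat >> b.py <<'E'
HC=np.array([.6578,.0415]); HA=5.3
def H(x,y=0,z=0):
    a=np.radians(HA); return np.array([*(HC+[x*np.cos(a)-y*np.sin(a),x*np.sin(a)+y*np.cos(a)]),z])
def toH(p):
    a=np.radians(HA); d=np.asarray(p)[...,:2]-HC; return np.stack([d[...,0]*np.cos(a)+d[...,1]*np.sin(a),-d[...,0]*np.sin(a)+d[...,1]*np.cos(a)],-1)
E
python3 - <<'E'
from b import *
print(yaw_jaw(s)[0]); go(s,H(0,0,.12),5.3)
for n in("side","scene"):
    im,d=get_image(n); c=calibration(n); W=cloud(im,d,c); z=W[...,2]; h=toH(W); ii=im.astype(int)
    m=(abs(h[...,0])<.05)&(abs(h[...,1])<.2)&(z>.12)&(z<.18)&(abs(ii[...,0]-ii[...,2])<25)
    for r in np.arange(-.16,.17,.04):
        k=m&(abs(h[...,1]-r)<.01)
        if k.sum()>3: print(n,r.round(2),k.sum(),np.median(h[k][:,0]).round(4),np.percentile(z[k],[50,92]).round(4))
    k=h[m][:,1]; print(n,"y ends",np.percentile(k,[.5,99.5]).round(4))
    if n=="scene": cv2.imwrite("pics/bar1.png",im[:,:,::-1])
E
```

```text
10.8 [0.65030308 0.0252696  0.11787865] 0.01915127701682427 [-0.2  0.1 -8.1] [-0.08  0.04  0.01]
4.97224826636247
 turn/6deg [-0.05 -0.07 -0.03] | shift cm in turned axes [-0.21  1.55  0.9 ] now axes [-0.21  1.55  0.89]
side -0.16 47 -0.0165 [0.1639 0.1677]
side -0.12 45 -0.0166 [0.1636 0.1682]
side -0.08 42 -0.0163 [0.1636 0.1685]
side -0.04 40 -0.0158 [0.1647 0.1683]
side 0.0 15 -0.0216 [0.166 0.178]
side 0.04 26 -0.0163 [0.1632 0.1683]
side 0.08 27 -0.017 [0.1613 0.1673]
side 0.12 34 -0.0151 [0.1634 0.17  ]
side y ends [-0.1718  0.134 ]
scene -0.16 78 -0.0072 [0.165  0.1675]
scene -0.12 76 -0.0071 [0.1647 0.1679]
scene -0.08 73 -0.006 [0.165  0.1682]
scene -0.04 59 -0.0047 [0.1639 0.1686]
scene 0.0 4 -0.0003 [0.1583 0.162 ]
scene 0.04 24 -0.0033 [0.164  0.1688]
scene 0.08 68 -0.0052 [0.1651 0.1685]
scene 0.12 64 -0.0042 [0.1656 0.1681]
scene y ends [-0.1715  0.1361]
```

View pics/bar1.png

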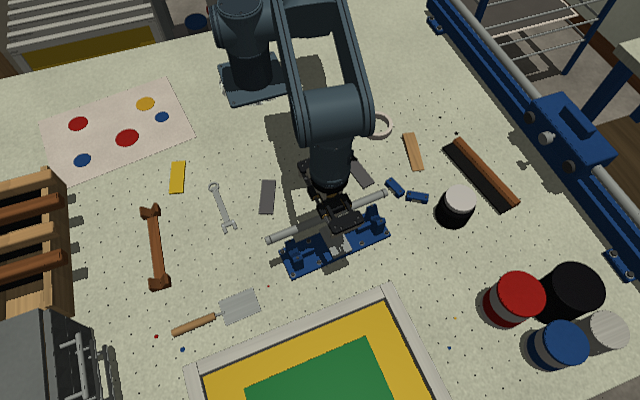

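The picture shows the bar level above the hinge, about 18 mm towards −y. Centring it, then lowering.

>>> {"method": "send_rows", "body": {"steps": [[[0, 0.9, 0.5, -0.05, 0, 0, -1], [0, 0.9, 0.5, 0, 0, 0, -1], [2, 0, 0, 0, 0, 0, -1], [2, 0, 0, 0, 0, 0, -1], [0, 0, 0, 0, 0, 0, -1]]]}}

```text
time_s: 11.4
tcp_pos: [0.659, 0.044, 0.0772]
orientation: [-0.074, 1.577, 0.077]
contact_force: [-2.3, 1.6, -8.8]
finger_gap: 0.0191
```

>>> {"method": "send_rows", "body": {"steps": [[[1.2, 0, 0, 0, 0, 0, -1], [1.2, 0, 0, 0, 0, 0, -1], [1, 0, 0, 0, 0, 0, -1], [0.7, 0, 0, 0, 0, 0, -1], [0, 0, 0, 0, 0, 0, -1]]]}}

```text
time_s: 11.9
tcp_pos: [0.6607, 0.0425, 0.0384]
orientation: [-0.074, 1.572, 0.075]
contact_force: [-1.1, -1.3, -9.2]
finger_gap: 0.0189
```

```bash
cat >> b.py <<'E'
def barcheck(zlo,zhi,names=("side","scene"),save=None):
  for n in names:
    im,d=get_image(n); c=calibration(n); W=cloud(im,d,c); z=W[...,2]; h=toH(W); ii=im.astype(int)
    m=(abs(h[...,0])<.035)&(abs(h[...,1])<.2)&(z>zlo)&(z<zhi)&(abs(ii[...,0]-ii[...,2])<25)
    for a,b in ((-.15,-.13),(-.10,-.06),(.06,.1),(.13,.15)):
        k=m&(h[...,1]>a)&(h[...,1]<b)
        if k.sum()>3: print(n,a,k.sum(),np.median(h[k][:,0]).round(4),np.percentile(z[k],[50,92]).round(4))
    print(n,"y ends",np.percentile(h[m][:,1],[.5,99.5]).round(4))
    if save: cv2.imwrite(f"pics/{save}_{n}.png",im[:,:,::-1])
E
python3 - <<'E'
from b import *
print(toH(s["tcp_pos"]),yaw_jaw(s)[0]); barcheck(.065,.1)
E
```

```text
11.9 [0.66065719 0.04246641 0.03843952] 0.018861120086323787 [-1.1 -1.3 -9.2] [-0.1   0.03 -0.01]
[0.00293425 0.00069836] 5.412183607452358
side -0.15 44 -0.0035 [0.0849 0.0898]
side -0.1 75 -0.0035 [0.0843 0.0891]
side 0.06 32 -0.0071 [0.0811 0.0857]
side 0.13 35 -0.0037 [0.0857 0.0896]
side y ends [-0.1553  0.1518]
scene -0.15 68 0.0071 [0.0866 0.0896]
scene -0.1 132 0.0064 [0.0863 0.0897]
scene 0.06 113 0.006 [0.0862 0.0901]
scene 0.13 59 0.0058 [0.0869 0.0906]
scene y ends [-0.1555  0.1517]
```

>>> {"method": "send_rows", "body": {"steps": [[[0.3, 0.18, -0.15, 0, 0, 0, -1], [0.3, 0, 0, 0, 0, 0, -1], [0.1, 0, 0, 0, 0, 0, -1], [0, 0, 0, 0, 0, 0, -1]]]}}

```text
time_s: 12.4
tcp_pos: [0.6599, 0.0442, 0.0328]
orientation: [-0.074, 1.57, 0.074]
contact_force: [0.6, -1.4, -7.5]
finger_gap: 0.0189
```

>>> {"method": "send_rows", "body": {"steps": [[[0.05, 0, 0, 0, 0, 0, -1], [0.05, 0, 0, 0, 0, 0, -1], [0, 0, 0, 0, 0, 0, -1]]]}}

```text
time_s: 12.7
tcp_pos: [0.6601, 0.0441, 0.032]
orientation: [-0.074, 1.569, 0.074]
contact_force: [1.1, -0.5, -8.6]
finger_gap: 0.0188
```

>>> {"method": "send_rows", "body": {"steps": [[[0.05, 0, 0, 0, 0, 0, -1], [0.05, 0, 0, 0, 0, 0, -1], [0, 0, 0, 0, 0, 0, -1]]]}}

```text
time_s: 13.0
tcp_pos: [0.6601, 0.0441, 0.0318]
orientation: [-0.074, 1.569, 0.074]
contact_force: [-2.7, 0.5, 0.4]
finger_gap: 0.0189
```

>>> {"method": "send_rows", "body": {"steps": [[[0.05, 0, 0, 0, 0, 0, -1], [0.05, 0, 0, 0, 0, 0, -1], [0, 0, 0, 0, 0, 0, -1]]]}}

```text
time_s: 13.3
tcp_pos: [0.6602, 0.0441, 0.0318]
orientation: [-0.075, 1.569, 0.074]
contact_force: [-7.1, 0.6, 8.3]
finger_gap: 0.0186
```

Contact was felt at the expected height (TCP 31.8 mm puts the bar axis at about 71 mm). Letting go and retreating.

>>> {"method": "send_rows", "body": {"steps": [[[-0.1, 0, 0, 0, 0, 0, 0], [0, 0, 0, 0, 0, 0, 0.6], [0, 0, 0, 0, 0, 0, 0.6], [0, 0, 0, 0, 0, 0, 0.6], [0, 0, 0, 0, 0, 0, 0.6]]]}}

```text
time_s: 13.8
tcp_pos: [0.6604, 0.0441, 0.031]
orientation: [-0.074, 1.569, 0.074]
contact_force: [0.9, 0.2, 0.3]
finger_gap: 0.0544
```

>>> {"method": "send_rows", "body": {"steps": [[[-2, 0, 0, 0, 0, 0, 0.6], [-4, 0, 0, 0, 0, 0, 0.6], [-4, 0, 0, 0, 0, 0, 0.6], [-2, 0, -3, 0, 0, 0, 0.6], [0, 0, -4, 0, 0, 0, 0.6]]]}}

```text
time_s: 14.3
tcp_pos: [0.5936, 0.037, 0.1547]
orientation: [-0.076, 1.561, 0.073]
contact_force: [0.2, 0.5, 1.0]
finger_gap: 0.0746
```

>>> {"method": "send_rows", "body": {"steps": [[[0, 0, -4, 0, 0, 0, 0.6], [0, 0, -4, 0, 0, 0, 0.6], [0, 0, -4, 0, 0, 0, 0.6], [0, 0, -4, 0, 0, 0, 0.6], [0, 0, 0, -1, 0, 0, 0.6]]]}}

```text
time_s: 14.8
tcp_pos: [0.4258, 0.0229, 0.1505]
orientation: [-0.157, 1.569, 0.158]
contact_force: [1.0, -0.5, -0.4]
finger_gap: 0.0745
```

>>> {"method": "send_rows", "body": {"steps": [[[0, 0, 0, -1.1, 0, 0, 0.6], [0, 0, 0, -1.1, 0, 0, 0.6], [0, 0, 0, -1.1, 0, 0, 0.6], [0, 0, 0, -1.1, 0, 0, 0.6], [0, 0, 0, -1.1, 0, 0, 0.6]]]}}

```text
time_s: 15.3
tcp_pos: [0.4313, 0.0223, 0.1511]
orientation: [-0.61, 1.483, 0.609]
contact_force: [-0.1, 0.2, 0.2]
finger_gap: 0.0745
```

>>> {"method": "send_rows", "body": {"steps": [[[0, 0, 0, -1.1, 0, 0, 0.6], [0, 0, 0, -1.1, 0, 0, 0.6], [0, 0, 0, -1.1, 0, 0, 0.6], [0, 0, 0, -1.1, 0, 0, 0.6], [0, 0, 0, -1.1, 0, 0, 0.6]]]}}

```text
time_s: 15.8
tcp_pos: [0.4313, 0.0223, 0.1511]
orientation: [-1.05, 1.303, 1.049]
contact_force: [1.0, 0.3, 0.1]
finger_gap: 0.0743
```

>>> {"method": "send_rows", "body": {"steps": [[[0, 0, 0, -1.1, 0, 0, 0.6], [0, 0, 0, -1.1, 0, 0, 0.6], [0, 0, 0, -1.1, 0, 0, 0.6], [0, 0, 0, -0.7, 0, 0, 0.6]]]}}

```text
time_s: 16.2
tcp_pos: [0.4312, 0.0223, 0.1511]
orientation: [-1.358, 1.106, 1.357]
contact_force: [-0.0, -0.3, 0.8]
finger_gap: 0.0744
```

```bash
cat >> b.py <<'E'
PK={"A":(.470,.187,10.7),"B":(.4567,.0577,11.7),"C":(.4589,-.0852,-21.1)}
def pgrip(k,z,back=.042):
    x,y,a=PK[k]; r=np.radians(a); return [x-back*np.cos(r),y-back*np.sin(r),z],90+a
E
python3 - <<'E'
from b import *
barcheck(.065,.1); print(s["q"].round(2),yaw_jaw(s)[0])
go(s,*pgrip("B",-.022))
im,d=get_image("side"); cv2.imwrite("pics/side_bar.png",cv2.resize(im[130:290,200:460],(780,480),interpolation=cv2.INTER_CUBIC)[:,:,::-1])
E
```

```text
16.2 [0.43122414 0.02233066 0.15108077] 0.07444922965503886 [-0.  -0.3  0.8] [-0.03  0.03 -0.05]
side -0.15 40 -0.0056 [0.0776 0.0822]
side -0.1 69 -0.0057 [0.0778 0.082 ]
side 0.06 40 -0.0059 [0.0777 0.0802]
side y ends [-0.1546  0.0881]
scene -0.15 66 0.0042 [0.0784 0.0814]
scene -0.1 126 0.0046 [0.0781 0.0812]
scene 0.06 117 0.0042 [0.078  0.0812]
scene 0.13 56 0.0037 [0.0783 0.0812]
scene y ends [-0.1536  0.1535]
[-0.21  0.08  1.86 -0.    1.21 -1.98] 101.66193975310033
 turn/6deg [-0.01 -0.    0.  ] | shift cm in turned axes [17.31  0.99  2.95] now axes [17.31  1.    2.95]
```

View pics/side_bar.png

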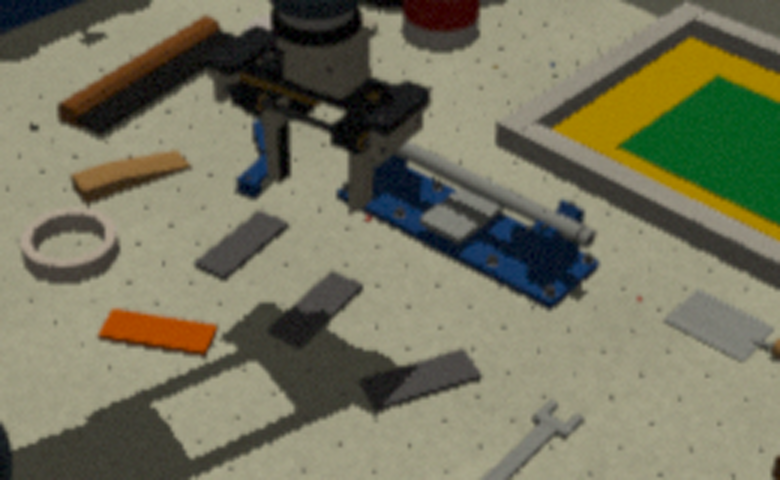

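The bar lies level in both notches with its top at 81 mm and its ends at ±153.5 mm. Next is packer B.

>>> {"method": "send_rows", "body": {"steps": [[[3, 0.5, 1.5, 0, 0, 0, 0.6], [4, 0.5, 1.45, 0, 0, 0, 0.6], [4, 0, 0, 0, 0, 0, 0.6], [4, 0, 0, 0, 0, 0, 0.6], [2, 0, 0, 0, 0, 0, 0.6]]]}}

```text
time_s: 16.85
tcp_pos: [0.4135, 0.0497, -0.0215]
orientation: [-1.351, 1.111, 1.356]
contact_force: [-0.2, -0.0, 0.9]
finger_gap: 0.0745
```

>>> {"method": "send_rows", "body": {"steps": [[[0.3, 0, 0, 0, 0, 0, 0.6], [0, 0, 0, 0, 0, 0, 0.6], [0, 0, 0, 0, 0, 0, 0.6]]]}}

```text
time_s: 17.15
tcp_pos: [0.4167, 0.0491, -0.0209]
orientation: [-1.355, 1.107, 1.352]
contact_force: [-0.9, -0.3, 0.2]
finger_gap: 0.0743
```

>>> {"method": "send_rows", "body": {"steps": [[[0.1, 0, 0, 0, 0, 0, 0.6], [0, 0, 0, 0, 0, 0, 0.6]]]}}

```text
time_s: 17.35
tcp_pos: [0.4164, 0.0492, -0.0221]
orientation: [-1.356, 1.107, 1.352]
contact_force: [-0.0, -0.4, 0.4]
finger_gap: 0.0743
```

>>> {"method": "send_rows", "body": {"steps": [[[0.1, 0, 0, 0, 0, 0, 0.6], [0, 0, 0, 0, 0, 0, 0.6]]]}}

```text
time_s: 17.55
tcp_pos: [0.4156, 0.0493, -0.0238]
orientation: [-1.355, 1.108, 1.354]
contact_force: [-0.7, 0.3, -0.0]
finger_gap: 0.0742
```

>>> {"method": "send_rows", "body": {"steps": [[[0, 0, 0, 0, 0, 0, -1], [0, 0, 0, 0, 0, 0, -1], [0, 0, 0, 0, 0, 0, -1], [0, 0, 0, 0, 0, 0, -1], [0, 0, 0, 0, 0, 0, -1]]], "force": 30}}

```text
time_s: 18.05
tcp_pos: [0.4154, 0.0493, -0.0241]
orientation: [-1.354, 1.108, 1.355]
contact_force: [-0.9, -0.3, 0.0]
finger_gap: 0.0392
```

>>> {"method": "send_rows", "body": {"steps": [[[0, 0, 0, 0, 0, 0, -1], [0, 0, 0, 0, 0, 0, -1], [0, 0, 0, 0, 0, 0, -1]]]}}

```text
time_s: 18.35
tcp_pos: [0.4154, 0.0493, -0.0241]
orientation: [-1.354, 1.108, 1.355]
contact_force: [-0.7, 0.6, -0.4]
finger_gap: 0.0388
```

```bash
python3 - <<'E'
from b import *
print(yaw_jaw(s)[0]); go(s,H(-.20,0,.035),95.3)
E
```

```text
18.35 [ 0.41540512  0.04932558 -0.02407541] 0.03882480891296468 [-0.7  0.6 -0.4] [ 0.07 -0.01  0.04]
101.42093443967809
 turn/6deg [ 1.02  0.   -0.  ] | shift cm in turned axes [-5.91 -4.06 -3.02] now axes [-5.91 -3.72 -3.43]
```

>>> {"method": "send_rows", "body": {"steps": [[[-0.8, 0, 0, 0, 0, 0, -1], [-2, 0, 0, 0, 0, 0, -1], [-2, 0, 0, 0.5, 0, 0, -1], [0, 0, 0, 0.52, 0, 0, -1], [0, -2, -1.5, 0, 0, 0, -1]]]}}

```text
time_s: 18.85
tcp_pos: [0.4345, 0.0374, 0.0248]
orientation: [-1.276, 1.165, 1.278]
contact_force: [0.0, 0.3, -1.2]
finger_gap: 0.0391
```

>>> {"method": "send_rows", "body": {"steps": [[[0, -2.06, -1.52, 0, 0, 0, -1], [0, 0, 0, 0, 0, 0, -1], [0, 0, 0, 0, 0, 0, -1]]]}}

```text
time_s: 19.15
tcp_pos: [0.4585, 0.0229, 0.0241]
orientation: [-1.276, 1.165, 1.277]
contact_force: [-0.2, 0.6, -1.2]
finger_gap: 0.0393
```

```bash
cat >> b.py <<'E'
def plate(x0,x1,zlo,zhi,mask=None):
  "points on what is held/placed between hinge x0..x1: height along hinge x, lateral middle"
  for n in("side","scene"):
    im,d=get_image(n); c=calibration(n); W=cloud(im,d,c); z=W[...,2]; h=toH(W); ii=im.astype(int)
    m=(h[...,0]>x0)&(h[...,0]<x1)&(abs(h[...,1])<.05)&(z>zlo)&(z<zhi)
    if mask: m&=mask(ii)
    for r in np.arange(x0,x1,.015):
        k=m&(h[...,0]>=r)&(h[...,0]<r+.015)
        if k.sum()>8: print(n,r.round(3),k.sum(),"z",np.percentile(z[k],[50,85]).round(4),"y",np.percentile(h[k][:,1],[3,97]).round(3))
    print(n,"x ends",np.percentile(h[m][:,0],[1,99]).round(4))
E
python3 - <<'E'
from b import *
print(toH(s["tcp_pos"]),yaw_jaw(s)[0]); go(s,H(-.20,0,.019),95.3)
plate(-.20,-.07,.03,.08)
E
```

```text
19.15 [0.4584592  0.02289655 0.02413249] 0.03934364180165182 [-0.2  0.6 -1.2] [ 0.03  0.06 -0.  ]
[-2.00206966e-01 -1.10685825e-04] 95.25934322216189
 turn/6deg [-0.01  0.   -0.  ] | shift cm in turned axes [ 0.51 -0.02  0.01] now axes [ 0.51 -0.02  0.01]
side -0.2 47 z [0.0571 0.0729] y [-0.034  0.021]
side -0.185 15 z [0.055  0.0569] y [-0.02   0.021]
side -0.17 16 z [0.0544 0.0572] y [-0.021  0.02 ]
side -0.155 10 z [0.054  0.0556] y [-0.018  0.002]
side x ends [-0.1998 -0.1119]
scene -0.2 117 z [0.0569 0.0715] y [-0.033  0.031]
scene -0.185 68 z [0.0548 0.0566] y [-0.019  0.018]
scene -0.17 71 z [0.0551 0.0575] y [-0.019  0.018]
scene -0.155 73 z [0.0552 0.0573] y [-0.02   0.018]
scene -0.14 76 z [0.0545 0.0565] y [-0.02   0.018]
scene -0.125 70 z [0.0546 0.0567] y [-0.02   0.018]
scene -0.11 50 z [0.0544 0.056 ] y [-0.019  0.018]
scene x ends [-0.1992 -0.1036]
```

>>> {"method": "send_rows", "body": {"steps": [[[0.6, 0, 0, 0, 0, 0, -1], [0, -2.5, 0, 0, 0, 0, -1], [0, -3, 0, 0, 0, 0, -1], [0, -3, 0, 0, 0, 0, -1], [0, -3, 0, 0, 0, 0, -1]]]}}

```text
time_s: 19.75
tcp_pos: [0.5733, 0.0342, 0.0174]
orientation: [-1.277, 1.164, 1.278]
contact_force: [-0.2, -0.6, -0.8]
finger_gap: 0.0389
```

>>> {"method": "send_rows", "body": {"steps": [[[0, -2.5, 0, 0, 0, 0, -1], [0, -1.8, 0, 0, 0, 0, -1], [0, 0, 0, 0, 0, 0, -1], [0.3, 0, 0, 0, 0, 0, -1], [0.3, 0, 0, 0, 0, 0, -1]]]}}

```text
time_s: 20.25
tcp_pos: [0.6142, 0.0378, 0.0113]
orientation: [-1.276, 1.165, 1.279]
contact_force: [-1.1, 0.2, -0.7]
finger_gap: 0.039
```

>>> {"method": "send_rows", "body": {"steps": [[[0.1, 0, 0, 0, 0, 0, -1], [0, 0, 0, 0, 0, 0, -1], [0, 0, 0, 0, 0, 0, -1]]]}}

```text
time_s: 20.55
tcp_pos: [0.6157, 0.0375, 0.0111]
orientation: [-1.277, 1.164, 1.277]
contact_force: [-0.8, 1.1, -0.5]
finger_gap: 0.0391
```

>>> {"method": "send_rows", "body": {"steps": [[[0.1, 0, 0, 0, 0, 0, -1], [0, 0, 0, 0, 0, 0, -1], [0, 0, 0, 0, 0, 0, -1]]]}}

```text
time_s: 20.85
tcp_pos: [0.616, 0.0376, 0.01]
orientation: [-1.277, 1.164, 1.277]
contact_force: [0.1, 0.6, -1.3]
finger_gap: 0.0386
```

>>> {"method": "send_rows", "body": {"steps": [[[0.06, 0, 0, 0, 0, 0, -1], [0, 0, 0, 0, 0, 0, -1], [0, 0, 0, 0, 0, 0, -1]]]}}

```text
time_s: 21.15
tcp_pos: [0.616, 0.0376, 0.0093]
orientation: [-1.277, 1.164, 1.277]
contact_force: [-0.2, -0.7, 0.3]
finger_gap: 0.0394
```

>>> {"method": "send_rows", "body": {"steps": [[[0.05, 0, 0, 0, 0, 0, -1], [0, 0, 0, 0, 0, 0, -1], [0, 0, 0, 0, 0, 0, -1]]]}}

```text
time_s: 21.45
tcp_pos: [0.616, 0.0376, 0.0089]
orientation: [-1.277, 1.164, 1.277]
contact_force: [0.9, -0.9, -1.0]
finger_gap: 0.0391
```

>>> {"method": "send_rows", "body": {"steps": [[[0, 0, 0, 0, 0, 0, 0.3], [0, 0, 0, 0, 0, 0, 0.3], [0, 0, 0, 0, 0, 0, 0.3], [0, 0, 0, 0, 0, 0, 0.3]]]}}

```text
time_s: 21.85
tcp_pos: [0.616, 0.0376, 0.0089]
orientation: [-1.277, 1.164, 1.277]
contact_force: [0.3, -0.2, -0.2]
finger_gap: 0.06
```

>>> {"method": "send_rows", "body": {"steps": [[[-1, 0, 0, 0, 0, 0, 0.6], [-2.5, 0, 0, 0, 0, 0, 0.6], [-3.5, 0, 0, 0, 0, 0, 0.6], [0, 3.5, 0, 0, 0, 0, 0.6], [0, 3.5, 0, 0, 0, 0, 0.6]]]}}

```text
time_s: 22.35
tcp_pos: [0.5474, 0.0308, 0.0809]
orientation: [-1.28, 1.161, 1.274]
contact_force: [-1.2, -0.3, -0.5]
finger_gap: 0.0743
```

```bash
python3 - <<'E'
from b import *
plate(-.08,.08,.026,.05); barcheck(.065,.1,("scene",)); go(s,*pgrip("A",-.0235))
E
```

```text
22.35 [0.54736354 0.03082109 0.08092787] 0.0743379333897139 [-1.2 -0.3 -0.5] [0.12 0.01 0.03]
side -0.065 29 z [0.0394 0.0433] y [-0.019  0.017]
side -0.05 50 z [0.0394 0.0428] y [-0.026  0.016]
side -0.035 41 z [0.0398 0.0423] y [-0.025  0.007]
side -0.02 48 z [0.0395 0.0425] y [-0.026  0.016]
side -0.005 47 z [0.0405 0.0423] y [-0.025  0.018]
side 0.01 38 z [0.0384 0.0408] y [-0.025  0.02 ]
side x ends [-0.0567  0.0523]
scene -0.065 26 z [0.0402 0.0422] y [-0.02   0.017]
scene -0.05 94 z [0.0397 0.0417] y [-0.025  0.024]
scene -0.035 80 z [0.04   0.0421] y [-0.024  0.024]
scene -0.005 91 z [0.0391 0.0414] y [-0.026  0.025]
scene 0.01 114 z [0.0397 0.0421] y [-0.025  0.025]
scene 0.025 115 z [0.0395 0.0419] y [-0.026  0.026]
scene 0.04 114 z [0.0392 0.042 ] y [-0.023  0.021]
scene x ends [-0.054   0.0547]
scene -0.15 65 0.0043 [0.0777 0.0818]
scene -0.1 130 0.004 [0.078  0.0811]
scene 0.06 117 0.0043 [0.0779 0.0812]
scene 0.13 58 0.0041 [0.0776 0.0809]
scene y ends [-0.1537  0.1529]
 turn/6deg [-0.9  -0.01  0.04] | shift cm in turned axes [10.44  8.9  16.78] now axes [10.38 10.48 15.89]
```

Packer 1 lies flat and centred on the rest with its top at about 40.5 mm. Next is packer A.

>>> {"method": "send_rows", "body": {"steps": [[[0, 0, 0, -0.9, 0, 0, 0.6], [0, 2.2, 4.2, 0, 0, 0, 0.6], [0, 2.2, 4.2, 0, 0, 0, 0.6], [0, 2.2, 4.2, 0, 0, 0, 0.6], [0, 2.3, 4.2, 0, 0, 0, 0.6]]]}}

```text
time_s: 23.0
tcp_pos: [0.4284, 0.1811, 0.0796]
orientation: [-1.345, 1.114, 1.343]
contact_force: [0.8, 1.3, 0.5]
finger_gap: 0.0745
```

>>> {"method": "send_rows", "body": {"steps": [[[3, 0, 0, 0, 0, 0, 0.6], [3, 0, 0, 0, 0, 0, 0.6], [2.5, 0, 0, 0, 0, 0, 0.6], [0, 0, 0, 0, 0, 0, 0.6], [0, 0, 0, 0, 0, 0, 0.6]]]}}

```text
time_s: 23.5
tcp_pos: [0.4287, 0.1799, -0.0057]
orientation: [-1.345, 1.115, 1.345]
contact_force: [0.8, -0.4, -0.3]
finger_gap: 0.0744
```

```bash
python3 - <<'E'
from b import *
go(s,*pgrip("A",-.0235))
E
```

```text
23.5 [ 0.42873602  0.17989764 -0.00571142] 0.07442286324810696 [ 0.8 -0.4 -0.3] [ 0.05  0.03 -0.03]
 turn/6deg [-0.  0.  0.] | shift cm in turned axes [ 1.78  0.01 -0.07] now axes [ 1.78  0.01 -0.07]
```

>>> {"method": "send_rows", "body": {"steps": [[[1, 0, -0.07, 0, 0, 0, 0.6], [0.8, 0, 0, 0, 0, 0, 0.6], [0, 0, 0, 0, 0, 0, 0.6], [0, 0, 0, 0, 0, 0, -1], [0, 0, 0, 0, 0, 0, -1]]]}}

```text
time_s: 24.0
tcp_pos: [0.428, 0.179, -0.0239]
orientation: [-1.346, 1.115, 1.345]
contact_force: [-0.3, 0.2, -0.0]
finger_gap: 0.0628
```

>>> {"method": "send_rows", "body": {"steps": [[[0, 0, 0, 0, 0, 0, -1], [0, 0, 0, 0, 0, 0, -1], [0, 0, 0, 0, 0, 0, -1], [0, 0, 0, 0, 0, 0, -1], [0, 0, 0, 0, 0, 0, -1]]]}}

```text
time_s: 24.5
tcp_pos: [0.4279, 0.179, -0.024]
orientation: [-1.346, 1.115, 1.345]
contact_force: [-0.5, 0.0, 2.1]
finger_gap: 0.0389
```

>>> {"method": "send_rows", "body": {"steps": [[[-0.8, 0, 0, 0, 0, 0, -1], [-2, 0, 0, 0, 0, 0, -1], [-3, 0, 0, 0.45, 0, 0, -1], [0, 0, 0, 0.45, 0, 0, -1], [0, 0, 0, 0, 0, 0, -1]]]}}

```text
time_s: 25.0
tcp_pos: [0.4285, 0.1791, 0.0351]
orientation: [-1.278, 1.162, 1.275]
contact_force: [-0.2, -0.7, -0.8]
finger_gap: 0.0387
```

```bash
python3 - <<'E'
from b import *
go(s,H(-.20,0,.027),95.3)
E
```

```text
25.0 [0.42847609 0.17911922 0.0350825 ] 0.0386742712078196 [-0.2 -0.7 -0.8] [-0.02  0.06  0.02]
 turn/6deg [-0.    0.    0.02] | shift cm in turned axes [  0.81  -1.56 -15.82] now axes [  0.81  -1.57 -15.82]
```

>>> {"method": "send_rows", "body": {"steps": [[[0, -0.36, -3.96, 0, 0, 0, -1], [0, -0.4, -3.96, 0, 0, 0, -1], [0, -0.4, -3.96, 0, 0, 0, -1], [0, -0.4, -3.94, 0, 0, 0, -1], [1.25, 0, 0, 0, 0, 0, -1]]]}}

```text
time_s: 25.5
tcp_pos: [0.4605, 0.0185, 0.0222]
orientation: [-1.278, 1.164, 1.271]
contact_force: [-0.3, 1.4, -0.5]
finger_gap: 0.0388
```

>>> {"method": "send_rows", "body": {"steps": [[[0, 0, 0, 0, 0, 0, -1], [0, 0, 0, 0, 0, 0, -1]]]}}

```text
time_s: 25.7
tcp_pos: [0.4568, 0.0232, 0.0209]
orientation: [-1.276, 1.165, 1.279]
contact_force: [-0.4, 0.4, -0.4]
finger_gap: 0.0388
```

```bash
python3 - <<'E'
from b import *
print(toH(s["tcp_pos"]),yaw_jaw(s)[0]); go(s,H(-.20,0,.0225),95.3)
plate(-.19,-.085,.03,.08)
E
```

```text
25.7 [0.45683694 0.02324173 0.02086426] 0.03878536513425185 [-0.4  0.4 -0.4] [ 0.05  0.02 -0.01]
[-0.20179041  0.00038286] 95.32580792032539
 turn/6deg [ 0.    0.01 -0.02] | shift cm in turned axes [-0.16 -0.18 -0.04] now axes [-0.16 -0.18 -0.04]
side -0.19 18 z [0.0515 0.0542] y [-0.008  0.021]
side -0.175 15 z [0.0515 0.0531] y [-0.019  0.021]
side -0.16 10 z [0.0518 0.0534] y [-0.018 -0.001]
side x ends [-0.1898 -0.1156]
scene -0.19 72 z [0.0524 0.055 ] y [-0.019  0.018]
scene -0.175 70 z [0.0523 0.0538] y [-0.019  0.019]
scene -0.16 75 z [0.052  0.0539] y [-0.019  0.019]
scene -0.145 71 z [0.0513 0.0533] y [-0.018  0.02 ]
scene -0.13 73 z [0.0515 0.0537] y [-0.018  0.019]
scene -0.115 75 z [0.0511 0.053 ] y [-0.018  0.02 ]
scene x ends [-0.1891 -0.1035]
```

>>> {"method": "send_rows", "body": {"steps": [[[-0.2, -2, -0.04, 0, 0, 0, -1], [0, -3, 0, 0, 0, 0, -1], [0, -3, 0, 0, 0, 0, -1], [0, -3, 0, 0, 0, 0, -1], [0, -2.5, 0, 0, 0, 0, -1]]]}}

```text
time_s: 26.3
tcp_pos: [0.5939, 0.0364, 0.0238]
orientation: [-1.279, 1.162, 1.278]
contact_force: [-0.0, 0.8, 0.4]
finger_gap: 0.0391
```

>>> {"method": "send_rows", "body": {"steps": [[[0, -1.5, 0, 0, 0, 0, -1], [0, -1, 0, 0, 0, 0, -1], [0, 0, 0, 0, 0, 0, -1], [0.3, 0, 0, 0, 0, 0, -1], [0, 0, 0, 0, 0, 0, -1]]]}}

```text
time_s: 26.8
tcp_pos: [0.6158, 0.0376, 0.0199]
orientation: [-1.276, 1.165, 1.279]
contact_force: [0.4, -0.1, -0.9]
finger_gap: 0.0387
```

>>> {"method": "send_rows", "body": {"steps": [[[0.1, 0, 0, 0, 0, 0, -1], [0, 0, 0, 0, 0, 0, -1], [0, 0, 0, 0, 0, 0, -1]]]}}

```text
time_s: 27.1
tcp_pos: [0.6171, 0.0372, 0.0195]
orientation: [-1.277, 1.164, 1.277]
contact_force: [0.5, 0.6, -0.6]
finger_gap: 0.039
```

>>> {"method": "send_rows", "body": {"steps": [[[0.12, 0, 0, 0, 0, 0, -1], [0, 0, 0, 0, 0, 0, -1], [0, 0, 0, 0, 0, 0, -1]]]}}

```text
time_s: 27.4
tcp_pos: [0.6172, 0.0372, 0.0181]
orientation: [-1.277, 1.164, 1.277]
contact_force: [0.4, -0.3, -0.4]
finger_gap: 0.0388
```

>>> {"method": "send_rows", "body": {"steps": [[[0.05, 0, 0, 0, 0, 0, -1], [0, 0, 0, 0, 0, 0, -1], [0, 0, 0, 0, 0, 0, -1]]]}}

```text
time_s: 27.7
tcp_pos: [0.6173, 0.0373, 0.0177]
orientation: [-1.277, 1.164, 1.277]
contact_force: [0.0, 0.0, 0.5]
finger_gap: 0.0389
```

>>> {"method": "send_rows", "body": {"steps": [[[0.06, 0, 0, 0, 0, 0, -1], [0, 0, 0, 0, 0, 0, 0.3], [0, 0, 0, 0, 0, 0, 0.3], [0, 0, 0, 0, 0, 0, 0.3], [0, 0, 0, 0, 0, 0, 0.3]]]}}

```text
time_s: 28.2
tcp_pos: [0.6173, 0.0373, 0.0171]
orientation: [-1.277, 1.164, 1.277]
contact_force: [0.5, 0.1, 0.3]
finger_gap: 0.06
```

>>> {"method": "send_rows", "body": {"steps": [[[-1, 0, 0, 0, 0, 0, 0.6], [-2.5, 0, 0, 0, 0, 0, 0.6], [-3.5, 0, 0, 0, 0, 0, 0.6], [0, 3.5, 0, 0, 0, 0, 0.6], [0, 3.5, 0, 0, 0, 0, 0.6]]]}}

```text
time_s: 28.7
tcp_pos: [0.5486, 0.0305, 0.0891]
orientation: [-1.28, 1.161, 1.274]
contact_force: [-0.1, -0.5, 0.1]
finger_gap: 0.0743
```

```bash
cat >> b.py <<'E'
r=np.radians(-12.3); WG=np.array([.4613-.0425*np.cos(r),.3688-.0425*np.sin(r)])
E
python3 - <<'E'
from b import *
plate(-.08,.08,.036,.058); barcheck(.065,.1,("scene",)); go(s,[*WG,-.0235],77.7)
E
```

```text
28.7 [0.54860052 0.03050227 0.08914754] 0.07434679220958956 [-0.1 -0.5  0.1] [0.08 0.03 0.02]
side -0.065 44 z [0.0444 0.0498] y [-0.021  0.017]
side -0.05 46 z [0.0481 0.0511] y [-0.023  0.017]
side -0.035 35 z [0.0475 0.0502] y [-0.02   0.011]
side -0.02 37 z [0.0484 0.0509] y [-0.02   0.012]
side -0.005 42 z [0.0487 0.0508] y [-0.02  0.02]
side 0.04 31 z [0.0489 0.0505] y [-0.02   0.021]
side x ends [-0.0574  0.0571]
scene -0.065 16 z [0.0466 0.0481] y [-0.02   0.016]
scene -0.05 82 z [0.0478 0.0496] y [-0.021  0.017]
scene -0.035 83 z [0.0484 0.0506] y [-0.021  0.017]
scene -0.005 48 z [0.0485 0.0498] y [-0.02   0.017]
scene 0.01 92 z [0.0481 0.0499] y [-0.02   0.018]
scene 0.025 92 z [0.048  0.0496] y [-0.02   0.019]
scene 0.04 95 z [0.0479 0.0497] y [-0.02   0.018]
scene 0.055 26 z [0.0461 0.0487] y [-0.017  0.018]
scene x ends [-0.0524  0.0569]
scene -0.15 67 0.0038 [0.0784 0.0814]
scene -0.1 125 0.0041 [0.0781 0.0812]
scene 0.06 114 0.0037 [0.0777 0.0812]
scene 0.13 53 0.0031 [0.0783 0.0811]
scene y ends [-0.1536  0.1536]
 turn/6deg [ 2.94 -0.    0.04] | shift cm in turned axes [11.26 19.99 31.19] now axes [11.19  9.65 35.79]
```

Both packers are flat, with the top at about 48.7 mm; the bar is unchanged. Next is the wedge.

>>> {"method": "send_rows", "body": {"steps": [[[0, 0, 0, 1, 0, 0, 0.6], [0, 0, 0, 1, 0, 0, 0.6], [0, 0, 0, 0.94, 0, 0, 0.6], [0, 2.5, 3.9, 0, 0, 0, 0.6], [0, 2.5, 3.9, 0, 0, 0, 0.6]]]}}

```text
time_s: 29.35
tcp_pos: [0.5174, 0.1177, 0.0877]
orientation: [-1.047, 1.303, 1.045]
contact_force: [0.2, 1.1, -0.2]
finger_gap: 0.0746
```

>>> {"method": "send_rows", "body": {"steps": [[[0, 2.5, 3.9, 0, 0, 0, 0.6], [0, 2.5, 3.9, 0, 0, 0, 0.6], [0, 2.5, 3.9, 0, 0, 0, 0.6], [0, 2.5, 3.9, 0, 0, 0, 0.6], [0, 2.5, 3.9, 0, 0, 0, 0.6]]]}}

```text
time_s: 29.85
tcp_pos: [0.4357, 0.3375, 0.0879]
orientation: [-1.049, 1.301, 1.048]
contact_force: [0.5, -0.9, -0.3]
finger_gap: 0.0744
```

>>> {"method": "send_rows", "body": {"steps": [[[0, 2.5, 3.9, 0, 0, 0, 0.6], [2, 0, 0, 0, 0, 0, 0.6], [3, 0, 0, 0, 0, 0, 0.6], [0, 0, 0, 0, 0, 0, 0.6], [0, 0, 0, 0, 0, 0, 0.6]]]}}

```text
time_s: 30.35
tcp_pos: [0.4194, 0.3787, 0.0372]
orientation: [-1.049, 1.304, 1.049]
contact_force: [0.6, -0.6, 0.4]
finger_gap: 0.0742
```

```bash
python3 - <<'E'
from b import *
go(s,[*WG,-.0215],77.7)
E
```

```text
30.35 [0.41942434 0.37870841 0.03723923] 0.07423322677819445 [ 0.6 -0.6  0.4] [-0.01  0.06  0.06]
 turn/6deg [-0.01 -0.   -0.  ] | shift cm in turned axes [ 5.87 -0.05 -0.08] now axes [ 5.87 -0.05 -0.07]
```

>>> {"method": "send_rows", "body": {"steps": [[[2.5, -0.05, -0.08, 0, 0, 0, 0.6], [2.4, 0, 0, 0, 0, 0, 0.6], [1, 0, 0, 0, 0, 0, 0.4], [0, 0, 0, 0, 0, 0, -1], [0, 0, 0, 0, 0, 0, -1]]], "force": 50}}

```text
time_s: 30.85
tcp_pos: [0.4204, 0.3779, -0.0206]
orientation: [-1.049, 1.302, 1.048]
contact_force: [0.5, -0.0, -0.3]
finger_gap: 0.0548
```

>>> {"method": "send_rows", "body": {"steps": [[[0, 0, 0, 0, 0, 0, -1], [0, 0, 0, 0, 0, 0, -1], [0, 0, 0, 0, 0, 0, -1], [0, 0, 0, 0, 0, 0, -1], [0, 0, 0, 0, 0, 0, -1]]]}}

```text
time_s: 31.35
tcp_pos: [0.4199, 0.3779, -0.0209]
orientation: [-1.049, 1.301, 1.049]
contact_force: [-0.8, 0.2, 5.8]
finger_gap: 0.0354
```

>>> {"method": "send_rows", "body": {"steps": [[[-1, 0, 0, 0, 0, 0, -1], [-3, 0, 0, 0, 0, 0, -1], [-4, 0, 0, -0.94, 0, 0, -1], [0, 0, 0, -1, 0, 0, -1], [0, 0, 0, -1, 0, 0, -1]]]}}

```text
time_s: 31.85
tcp_pos: [0.42, 0.3781, 0.0603]
orientation: [-1.28, 1.158, 1.279]
contact_force: [-0.8, 0.1, -1.2]
finger_gap: 0.0352
```

```bash
python3 - <<'E'
from b import *
go(s,H(-.20,0,.055),95.3)
E
```

```text
31.85 [0.4200438  0.37810098 0.06026222] 0.0351781269678217 [-0.8  0.1 -1.2] [0.05 0.04 0.03]
 turn/6deg [0.04 0.01 0.03] | shift cm in turned axes [  0.53  -0.56 -35.71] now axes [  0.47  -0.4  -35.72]
```

>>> {"method": "send_rows", "body": {"steps": [[[0, 0, -4, 0.04, 0, 0, -1], [0, 0, -4, 0, 0, 0, -1], [0, -0.1, -4, 0, 0, 0, -1], [0, -0.1, -4, 0, 0, 0, -1], [0, -0.1, -4, 0, 0, 0, -1]]]}}

```text
time_s: 32.35
tcp_pos: [0.4398, 0.1772, 0.0586]
orientation: [-1.274, 1.166, 1.274]
contact_force: [0.2, -0.3, -0.3]
finger_gap: 0.0354
```

>>> {"method": "send_rows", "body": {"steps": [[[0, -0.1, -4, 0, 0, 0, -1], [0, -0.1, -4, 0, 0, 0, -1], [0, 0, -4, 0, 0, 0, -1], [0.5, 0, -3.7, 0, 0, 0, -1], [1.5, 0, 0, 0, 0, 0, -1]]]}}

```text
time_s: 32.85
tcp_pos: [0.4582, 0.018, 0.0396]
orientation: [-1.275, 1.167, 1.266]
contact_force: [-0.1, -0.8, -0.3]
finger_gap: 0.0355
```

>>> {"method": "send_rows", "body": {"steps": [[[0, 0, 0, 0, 0, 0, -1], [0, 0, 0, 0, 0, 0, -1]]]}}

```text
time_s: 33.05
tcp_pos: [0.4553, 0.0226, 0.0382]
orientation: [-1.273, 1.167, 1.275]
contact_force: [-1.1, -0.6, -0.5]
finger_gap: 0.0356
```

```bash
python3 - <<'E'
from b import *
print(toH(s["tcp_pos"]),yaw_jaw(s)[0]); go(s,H(-.20,0,.0305),95.3)
plate(-.23,-.085,.03,.08,lambda i:i[...,0]-i[...,2]>25)
E
```

```text
33.05 [0.4553258  0.02258824 0.03823908] 0.03563727237133481 [-1.1 -0.6 -0.5] [0.01 0.01 0.03]
[-2.03355450e-01 -1.28244777e-04] 95.05334904876182
 turn/6deg [-0.04  0.   -0.01] | shift cm in turned axes [ 0.77 -0.34  0.01] now axes [ 0.77 -0.34  0.01]
side -0.23 74 z [0.0732 0.0784] y [-0.017  0.016]
side -0.215 32 z [0.0775 0.0792] y [-0.016  0.017]
side -0.2 17 z [0.0781 0.0791] y [-0.003  0.018]
side -0.185 10 z [0.0765 0.078 ] y [-0.019  0.018]
side -0.17 18 z [0.07   0.0753] y [-0.019 -0.004]
side x ends [-0.2272 -0.1212]
scene -0.23 14 z [0.0771 0.0785] y [-0.002  0.016]
scene -0.215 50 z [0.0774 0.079 ] y [-0.013  0.015]
scene -0.2 53 z [0.0772 0.0787] y [-0.017  0.016]
scene -0.185 60 z [0.0762 0.0782] y [-0.018  0.015]
scene -0.17 69 z [0.0745 0.0762] y [-0.018  0.016]
scene -0.155 76 z [0.072  0.0741] y [-0.018  0.016]
scene -0.14 76 z [0.069  0.0707] y [-0.018  0.017]
scene -0.125 72 z [0.0659 0.0681] y [-0.018  0.017]
scene -0.11 76 z [0.0637 0.0658] y [-0.017  0.017]
scene x ends [-0.2186 -0.0958]
```

>>> {"method": "send_rows", "body": {"steps": [[[0.4, -2, 0, -0.04, 0, 0, -1], [0.3, -2, 0, 0, 0, 0, -1], [0, -3, 0, 0, 0, 0, -1], [0, -2.5, 0, 0, 0, 0, -1], [0, -1.5, 0, 0, 0, 0, -1]]]}}

```text
time_s: 33.65
tcp_pos: [0.5677, 0.0336, 0.0318]
orientation: [-1.28, 1.162, 1.277]
contact_force: [0.5, 0.4, -0.9]
finger_gap: 0.0356
```

>>> {"method": "send_rows", "body": {"steps": [[[0, -0.6, 0, 0, 0, 0, -1], [0, 0, 0, 0, 0, 0, -1], [0, 0, 0, 0, 0, 0, -1]]]}}

```text
time_s: 33.95
tcp_pos: [0.5703, 0.0335, 0.0311]
orientation: [-1.277, 1.164, 1.278]
contact_force: [-0.5, -0.5, 0.4]
finger_gap: 0.0351
```

>>> {"method": "send_rows", "body": {"steps": [[[0.08, 0, 0, 0, 0, 0, -1], [0, 0, 0, 0, 0, 0, -1], [0, 0, 0, 0, 0, 0, -1]]]}}

```text
time_s: 34.25
tcp_pos: [0.5709, 0.0329, 0.0304]
orientation: [-1.277, 1.164, 1.277]
contact_force: [0.1, -0.0, -0.6]
finger_gap: 0.0353
```

>>> {"method": "send_rows", "body": {"steps": [[[0.06, 0, 0, 0, 0, 0, -1], [0, 0, 0, 0, 0, 0, -1], [0, 0, 0, 0, 0, 0, -1]]]}}

```text
time_s: 34.55
tcp_pos: [0.5713, 0.0329, 0.0296]
orientation: [-1.277, 1.164, 1.277]
contact_force: [-0.3, -0.1, -0.5]
finger_gap: 0.0356
```

```bash
python3 - <<'E'
from b import *
print(toH(s["tcp_pos"]),yaw_jaw(s)[0]); plate(-.12,.06,.035,.075,lambda i:i[...,0]-i[...,2]>25)
E
```

```text
34.55 [0.5712796  0.03286574 0.02963448] 0.03556290409390941 [-0.3 -0.1 -0.5] [ 0.02  0.01 -0.01]
[-0.08694805 -0.00060541] 95.29426563551323
side -0.12 53 z [0.064  0.0705] y [-0.019  0.014]
side -0.105 39 z [0.0694 0.0714] y [-0.019  0.016]
side -0.09 22 z [0.0686 0.071 ] y [-0.005  0.017]
side -0.075 15 z [0.069  0.0715] y [0.004 0.016]
side -0.06 9 z [0.0657 0.0681] y [-0.018  0.006]
side -0.045 20 z [0.0648 0.0656] y [-0.018 -0.002]
side -0.03 9 z [0.0619 0.0629] y [-0.007  0.007]
side x ends [-0.1119 -0.016 ]
scene -0.105 20 z [0.0688 0.0692] y [0.001 0.015]
scene -0.09 60 z [0.0689 0.0705] y [-0.015  0.015]
scene -0.075 71 z [0.0686 0.0712] y [-0.019  0.016]
scene -0.06 81 z [0.0665 0.0686] y [-0.018  0.016]
scene -0.045 82 z [0.0637 0.0659] y [-0.019  0.016]
scene -0.03 82 z [0.0614 0.063 ] y [-0.018  0.016]
scene 0.0 33 z [0.0541 0.0561] y [-0.016  0.017]
scene 0.015 41 z [0.054  0.0559] y [-0.018  0.016]
scene x ends [-0.0972  0.0205]
```

>>> {"method": "send_rows", "body": {"steps": [[[0.06, 0, 0, 0, 0, 0, -1], [0, 0, 0, 0, 0, 0, -1], [0, 0, 0, 0, 0, 0, -1]]]}}

```text
time_s: 34.95
tcp_pos: [0.5713, 0.033, 0.029]
orientation: [-1.277, 1.164, 1.277]
contact_force: [-0.5, 0.3, 0.3]
finger_gap: 0.0356
```

>>> {"method": "send_rows", "body": {"steps": [[[0.05, 0, 0, 0, 0, 0, -1], [0, 0, 0, 0, 0, 0, -1], [0, 0, 0, 0, 0, 0, -1]]]}}

```text
time_s: 35.25
tcp_pos: [0.5713, 0.033, 0.0285]
orientation: [-1.277, 1.164, 1.277]
contact_force: [-0.7, 0.1, -0.8]
finger_gap: 0.0355
```

>>> {"method": "send_rows", "body": {"steps": [[[0, -0.4, 0, 0, 0, 0, -1], [0, -0.4, 0, 0, 0, 0, -1], [0, -0.4, 0, 0, 0, 0, -1], [0, 0, 0, 0, 0, 0, -1], [0, 0, 0, 0, 0, 0, -1]]]}}

```text
time_s: 35.75
tcp_pos: [0.5833, 0.0341, 0.0284]
orientation: [-1.277, 1.164, 1.277]
contact_force: [0.1, 0.2, 0.2]
finger_gap: 0.0356
```

>>> {"method": "send_rows", "body": {"steps": [[[0, -0.3, 0, 0, 0, 0, -1], [0, -0.2, 0, 0, 0, 0, -1], [0, 0, 0, 0, 0, 0, -1], [0, 0, 0, 0, 0, 0, -1]]]}}

```text
time_s: 36.15
tcp_pos: [0.5882, 0.0345, 0.0285]
orientation: [-1.277, 1.164, 1.277]
contact_force: [0.2, 0.3, -0.1]
finger_gap: 0.0356
```

>>> {"method": "send_rows", "body": {"steps": [[[0.04, 0, 0, 0, 0, 0, -1], [0, 0, 0, 0, 0, 0, -1], [0, 0, 0, 0, 0, 0, -1]]]}}

```text
time_s: 36.45
tcp_pos: [0.5882, 0.0345, 0.0282]
orientation: [-1.277, 1.164, 1.277]
contact_force: [-0.8, 0.8, -0.4]
finger_gap: 0.0352
```

>>> {"method": "send_rows", "body": {"steps": [[[0, -0.2, 0, 0, 0, 0, -1], [0, 0, 0, 0, 0, 0, -1], [0, 0, 0, 0, 0, 0, -1]]]}}

```text
time_s: 36.75
tcp_pos: [0.5903, 0.0347, 0.0281]
orientation: [-1.277, 1.164, 1.277]
contact_force: [0.3, 1.1, 0.1]
finger_gap: 0.0354
```

>>> {"method": "send_rows", "body": {"steps": [[[0, -0.2, 0, 0, 0, 0, -1], [0, 0, 0, 0, 0, 0, -1], [0, 0, 0, 0, 0, 0, -1]]]}}

```text
time_s: 37.05
tcp_pos: [0.5923, 0.0349, 0.0281]
orientation: [-1.277, 1.164, 1.277]
contact_force: [0.5, 0.9, -0.2]
finger_gap: 0.0354
```

>>> {"method": "send_rows", "body": {"steps": [[[0.04, 0, 0, 0, 0, 0, -1], [0, 0, 0, 0, 0, 0, -1], [0, 0, 0, 0, 0, 0, -1]]]}}

```text
time_s: 37.35
tcp_pos: [0.5923, 0.0349, 0.0279]
orientation: [-1.277, 1.164, 1.277]
contact_force: [-0.6, 0.1, 1.7]
finger_gap: 0.0355
```

>>> {"method": "send_rows", "body": {"steps": [[[0, -0.2, 0, 0, 0, 0, -1], [0, 0, 0, 0, 0, 0, -1], [0, 0, 0, 0, 0, 0, -1]]]}}

```text
time_s: 37.65
tcp_pos: [0.5941, 0.0351, 0.0279]
orientation: [-1.277, 1.164, 1.277]
contact_force: [-2.2, -0.3, 3.8]
finger_gap: 0.0353
```

>>> {"method": "send_rows", "body": {"steps": [[[0, -0.1, 0, 0, 0, 0, -1], [0, 0, 0, 0, 0, 0, -1], [0, 0, 0, 0, 0, 0, -1]]]}}

```text
time_s: 37.95
tcp_pos: [0.5948, 0.0352, 0.0279]
orientation: [-1.277, 1.165, 1.278]
contact_force: [-3.8, -1.1, 4.5]
finger_gap: 0.0355
```

```bash
python3 - <<'E'
from b import *
F=np.array([state()["contact_force"] for _ in range(5)]); print(F.mean(0).round(2)); print(toH(s["tcp_pos"]))
barcheck(.065,.1,("scene","side")); 
plate(-.07,.07,.044,.0505,lambda i:abs(i[...,0]-i[...,2])<20)
E
```

```text
37.95 [0.5947923  0.03515634 0.02788665] 0.0355143833980028 [-3.8 -1.1  4.5] [0.01 0.58 0.  ]
[-3.81 -1.12  4.51]
[-0.06332429 -0.00049648]
scene -0.15 66 0.0042 [0.0783 0.0815]
scene -0.1 128 0.0043 [0.078  0.0812]
scene 0.06 114 0.0044 [0.0781 0.0813]
scene 0.13 56 0.0039 [0.0784 0.0811]
scene y ends [-0.1536  0.1532]
side -0.15 39 -0.0051 [0.0779 0.0814]
side -0.1 68 -0.0049 [0.0776 0.0812]
side 0.13 6 -0.0075 [0.073  0.0803]
side y ends [-0.1541  0.1448]
side x ends [-0.0646  0.0541]
scene -0.04 10 z [0.0484 0.0493] y [-0.021 -0.018]
scene 0.035 30 z [0.0481 0.0494] y [-0.02   0.017]
scene 0.05 45 z [0.0478 0.0493] y [-0.019  0.018]
scene x ends [-0.0502  0.0567]
```

>>> {"method": "send_rows", "body": {"steps": [[[0, -0.06, 0, 0, 0, 0, -1], [0, 0, 0, 0, 0, 0, -1], [0, 0, 0, 0, 0, 0, -1]]]}}

```text
time_s: 38.45
tcp_pos: [0.5953, 0.0352, 0.0279]
orientation: [-1.277, 1.165, 1.278]
contact_force: [-3.5, 0.7, 4.9]
finger_gap: 0.0356
```

>>> {"method": "send_rows", "body": {"steps": [[[0, -0.06, 0, 0, 0, 0, -1], [0, 0, 0, 0, 0, 0, -1], [0, 0, 0, 0, 0, 0, -1]]]}}

```text
time_s: 38.75
tcp_pos: [0.5959, 0.0353, 0.0279]
orientation: [-1.277, 1.165, 1.278]
contact_force: [-3.9, 0.7, 6.4]
finger_gap: 0.0356
```

>>> {"method": "send_rows", "body": {"steps": [[[-0.05, 0, 0, 0, 0, 0, -1], [0, 0, 0, 0, 0, 0, -1], [0, 0, 0, 0, 0, 0, -1]]]}}

```text
time_s: 39.05
tcp_pos: [0.5964, 0.0353, 0.028]
orientation: [-1.277, 1.164, 1.277]
contact_force: [-1.0, 0.2, -0.4]
finger_gap: 0.0353
```

>>> {"method": "send_rows", "body": {"steps": [[[0, -0.05, 0, 0, 0, 0, -1], [0, 0, 0, 0, 0, 0, -1], [0, 0, 0, 0, 0, 0, -1]]]}}

```text
time_s: 39.35
tcp_pos: [0.5966, 0.0353, 0.028]
orientation: [-1.277, 1.164, 1.278]
contact_force: [-0.7, 0.3, -1.1]
finger_gap: 0.0356
```

```bash
python3 - <<'E'
from b import *
print(toH(s["tcp_pos"]))
barcheck(.065,.1,("scene","side")); 
plate(-.12,.06,.044,.0755,lambda i:i[...,0]-i[...,2]>25)
plate(.025,.08,.044,.0525,lambda i:abs(i[...,0]-i[...,2])<20)
E
```

```text
39.35 [0.59661679 0.03533081 0.02798246] 0.03559484081416557 [-0.7  0.3 -1.1] [ 0.    0.24 -0.03]
[-0.06149149 -0.00049128]
scene -0.15 67 0.0046 [0.0782 0.0817]
scene -0.1 126 0.0043 [0.0781 0.082 ]
scene 0.06 113 0.0045 [0.0778 0.081 ]
scene 0.13 55 0.0042 [0.0781 0.0816]
scene y ends [-0.1536  0.1531]
side -0.15 41 -0.0061 [0.0777 0.0822]
side -0.1 71 -0.0057 [0.0777 0.0811]
side 0.13 9 -0.0073 [0.0744 0.0775]
side y ends [-0.154   0.1438]
side -0.09 59 z [0.0651 0.069 ] y [-0.019  0.015]
side -0.075 35 z [0.0677 0.0685] y [-0.018  0.016]
side -0.06 19 z [0.0673 0.0689] y [-0.004  0.017]
side -0.045 11 z [0.0667 0.0695] y [-0.013  0.017]
side -0.03 16 z [0.0625 0.0656] y [-0.019  0.021]
side -0.015 15 z [0.0619 0.063 ] y [-0.018 -0.004]
side x ends [-0.0867  0.0163]
scene -0.075 29 z [0.0672 0.0689] y [-0.009  0.015]
scene -0.06 71 z [0.067  0.0695] y [-0.018  0.015]
scene -0.045 71 z [0.0665 0.0682] y [-0.018  0.015]
scene -0.03 82 z [0.0638 0.066 ] y [-0.018  0.016]
scene -0.015 9 z [0.064  0.0653] y [-0.018  0.014]
scene 0.0 34 z [0.0568 0.0588] y [-0.018  0.016]
scene 0.015 88 z [0.0564 0.0579] y [-0.018  0.016]
scene 0.03 87 z [0.0539 0.0557] y [-0.018  0.018]
scene 0.045 15 z [0.051  0.0529] y [-0.017  0.01 ]
scene x ends [-0.0693  0.0455]
side x ends [0.0447 0.0608]
scene 0.04 49 z [0.0477 0.0492] y [-0.019  0.019]
scene 0.055 24 z [0.0473 0.0498] y [-0.019  0.017]
scene x ends [0.028  0.0581]
```

>>> {"method": "send_rows", "body": {"steps": [[[0, -0.08, 0, 0, 0, 0, -1], [0, 0, 0, 0, 0, 0, -1], [0, 0, 0, 0, 0, 0, -1]]]}}

```text
time_s: 39.95
tcp_pos: [0.5968, 0.0354, 0.028]
orientation: [-1.276, 1.165, 1.278]
contact_force: [-4.8, -0.6, -1.0]
finger_gap: 0.0355
```

>>> {"method": "send_rows", "body": {"steps": [[[0, -0.08, 0, 0, 0, 0, -1], [0, 0, 0, 0, 0, 0, -1], [0, 0, 0, 0, 0, 0, -1]]]}}

```text
time_s: 40.25
tcp_pos: [0.5969, 0.0354, 0.028]
orientation: [-1.276, 1.166, 1.279]
contact_force: [-6.3, -1.5, 1.3]
finger_gap: 0.0354
```

The wedge has gone tight: 1.6 mm commanded moved it only 0.3 mm, and the force rose to 6 N. I'll check the bar and the stack.

>>> {"method": "send_rows", "body": {"steps": [[[0, 0, 0, 0, 0, 0, -1], [0, 0, 0, 0, 0, 0, -1], [0, 0, 0, 0, 0, 0, -1]]]}}

```text
time_s: 40.55
tcp_pos: [0.5969, 0.0354, 0.0279]
orientation: [-1.276, 1.166, 1.279]
contact_force: [-7.6, -1.4, 1.0]
finger_gap: 0.0359
```

```bash
python3 - <<'E'
from b import *
print(toH(s["tcp_pos"]))
barcheck(.065,.1,("scene","side"))
plate(.02,.08,.044,.0525,lambda i:abs(i[...,0]-i[...,2])<20)
a,_=get_image("scene"); b,_=get_image("side")
cv2.imwrite("pics/fin.png",np.hstack([cv2.resize(a[170:300,250:420],(392,300),interpolation=cv2.INTER_CUBIC),cv2.resize(b[150:260,280:424],(392,300),interpolation=cv2.INTER_CUBIC)])[:,:,::-1])
E
```

```text
40.55 [0.59692928 0.03544636 0.02793434] 0.03592853257016752 [-7.6 -1.4  1. ] [-0.07  1.19 -0.03]
[-0.06116966 -0.0004051 ]
scene -0.15 68 0.0043 [0.0777 0.0817]
scene -0.1 129 0.0039 [0.0779 0.0819]
scene 0.06 113 0.0044 [0.0779 0.0808]
scene 0.13 59 0.0052 [0.0783 0.0812]
scene y ends [-0.1535  0.1531]
side -0.15 43 -0.0047 [0.0761 0.0818]
side -0.1 69 -0.0047 [0.0776 0.0813]
side 0.13 9 -0.0084 [0.0765 0.0795]
side y ends [-0.1536  0.1421]
side x ends [0.0469 0.0584]
scene 0.035 19 z [0.0476 0.049 ] y [-0.02   0.017]
scene 0.05 48 z [0.048  0.0498] y [-0.018  0.018]
scene x ends [0.0242 0.058 ]
```

View pics/fin.png

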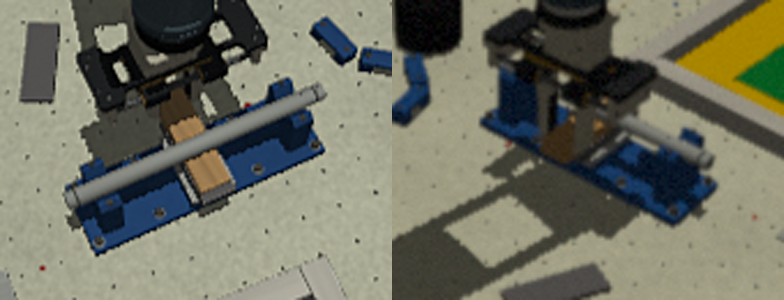

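The view shows the bar in both notches, the wedge square under its middle on the packer stack, still gripped and held with about 7 N. Handing in.

```bash
python3 -c "
from bench import *
print(job_done()); s=state(); print(s['time_s'],s['contact_force'],s['tcp_pos'])"
```

```text
the job is handed in; nothing more can be done
None
the job is handed in; nothing more can be done
```

The job is handed in at about 41 s of the 72 s allowed. The bar sits in both notches and is released. Two grey packers lie flat on the rest, and the wedge is pushed in nose first on top of them, still gripped.

**Last checks**
- **Bar:** level within the roughly 1 mm depth noise, its top at 81 to 82 mm as a seated bar should be, and its ends at about ±153 mm from the hinge centre. It did not lift while the wedge went in.
- **Gap and packers:** the rest pad measured 32.8 mm high, leaving a 28.2 mm gap. The two packers leave about 12 mm for the wedge. The far end of the stack reads about 1 mm further out than when I laid it, within the measuring noise.
- **Wedge:** it went tight, moving only 0.3 mm for the last 1.6 mm commanded, and the hold force is about 7.6 N. The grip is 61 mm on the robot's side of the bar, where the sizes given predict it.

**What disagreed**
- **Fingertip height:** the real fingertips are about 26 mm higher than the reported TCP. My first grasp of the bar closed above it without moving anything, and I corrected every later height for this.
- **First push on the wedge:** the early resistance of about 4 N came from pressing the wedge down on the packers. I eased off and pushed again until it went truly tight.
- **Not seen clearly:** in the side view the gripper hid part of the bar's +y end, so I relied on the scene camera there.

I left the third grey packer, the coloured look-alikes and the other bystanders where they were. I did not re-measure their positions at the end.

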